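# Pack the setting blocks off the turntable into their tray

## Robot

A 6-joint arm with a two-finger parallel gripper is mounted at the origin on the work surface. World frame = base frame: x ahead of the robot, y to its left, z up, the work surface at z = 0. Lengths are in m, angles in rad, forces in N, time in s.
With the tool pointing down it reaches from about 0.375 to 0.975 m from the base axis. Payload 3.8 kg.
Tool frame: the origin (TCP) lies midway between the tips of the shut fingers; the grasp point (between the pads) lies 19 mm behind it; z points along the fingers, y is the line along which they close (so a half turn about z gives the same grasp; the last joint's range is limited). The gripper opens to 85 mm and grips with 20 to 120 N. Pads are 22 mm wide; open, the fingers measure 114 mm over their backs; the gripper's body (76 mm by 85 mm) begins 54 mm behind the grasp point. The pads swing forward as they close: fully open they stand 13 mm farther back than shut.
Start: joints at [1.247, 0.264, 1.604, -0, 1.274, -0.037], TCP at [0.191, 0.647, 0.231] pointing down, gripper open.
Joint ranges: [-2.63, 2.63], [-0.94, 2.18], [0.31, 2.57], [-1.31, 4.45], [0, 2.66], [-2.55, 2.55]. Speed limits (rad/s): [2.57, 2.57, 3.14, 3.14, 3.14, 3.14].

## Interface

Orientations are given as a rotation vector (axis times angle).
In Python, from workcell import * gives the robot as it stands. The module is installed in compiled form; this text tells all that it offers.
- The arm moves only by the tool apply_moves, never from a script. Its arguments are lists of equal length, an entry for each row: "fingers": the opening, from 0 (shut) to 1 (fully open); "travel": the shift along the tool's x, y, z normalised to -1 to 1, where 1 is 0.05 m, a list of three; "rotation": the turn, a rotation vector about the tool's x, y, z normalised to -1 to 1, where 1 is 6 degrees, a list of three. In form: {"fingers": [fingers, ...], "travel": [[dx, dy, dz], ...], "rotation": [[ax, ay, az], ...]}. A call has 1 to 12 rows; each row shifts and turns the commanded pose from where the row before left it, along the tool's axes as they then stand; what a row does not reach is not made up. A row lasts 1/10 s, in which the tool goes at most 50 mm and 8.59 degrees, less where a joint would pass 70% of its speed; a pose out of reach is approached as far as the arm can. A call with a number of a shift or a turn outside -1 to 1 is refused whole. A call with a gripper value outside its range is refused whole. The fingers move at their own pace and stop on an object; "newtons" is the grip in N (left out, the last holds). Time passes only in rows, so rows that do not move let the fingers close. It gives the time, the measured TCP pose, the force, the opening and the grip force at its end, in the units of the state.
- read_state(): the state, without advancing time (a new reading comes with each control period).
- read_camera(name): name is "scene" or "top" or "wrist"; returns a dict with "image" (420x560x3 uint8, red, green, blue), "fx", "fy", "cx", "cy" (pixels), "k1" (the pictures are not rectified: a ray, as slopes to the right and down, at radius r is drawn at 1 + k1 r^2 times it, then the intrinsics apply), "extrinsics" (4x4, takes a point from world to camera coordinates). Camera axes: x right, y down, z forward; pixel columns grow to the right and rows downward; lengths in m; the calibration is good to about 2 mm. A picture is of the moment at which its call begins. There is no depth.
- finish_job(): hands the job in; it is judged then, once.
Trained networks look in the newest picture that a camera, given by its name, has taken for a name from the list of things; names that differ only in an ending like _2 or _b are one class to them, and where a whole thing is asked for, a point or a joint stands for the part that bears it (a point fixed in the world has none). Each returns a list of dicts, best first, with "p" (0 to 1); they miss things now and then, are a little off and sometimes report something else, mostly with a low value. They report only what shows in the picture. A call takes as long as a camera call. They do not tell look-alikes from the thing itself.
- regions_of(camera, name): "mask" (420x560 bool, what is visible of it) and "bbox" ([left, top, width, height] in pixels, round what is visible of it).
- tip_of(camera, name): "location" ([column, row] in pixels: a listed point, or the origin of a listed thing).
The state is a dict: "time": time; "q": joint angles; "joint_vel": joint speeds; "joint_torque": joint torques, N m; "tool_pos": TCP position; "tcp_rot": TCP orientation; "wrist_force": force on the tool from outside, world axes, zero at the start; "torque": the same for the moment, N m; "width": opening from 0.0 (shut) to 1.0 (fully open); "grip_force": force on a finger pad.
Only numpy, scipy, OpenCV 4.12 (cv2) and the standard library are available. Lean on these libraries where they do the work, as an engineer would, in place of code of your own. Each camera call takes 0.05 s, during which the arm holds its last target. There are 200 camera calls.

## Task

The bias test is over: put the aluminium setting blocks away. Move the boxwood keeper in the oak tray out of the way, lift every block off the free-spinning turntable, and pack them lengthwise, right way up, in a single row in the tray, the longest against the tall end stop and the rest in order of falling length, each butted tight against its neighbour with no gap; then close the row with the keeper, lengthwise in the tray and butted against the last block. Leave the bowls, the brass ball and the bias template where they are.

Things in the scene. Friction and masses are not known exactly. Their poses are not given: they have to be found in the camera images.
- turntable: round rubber-topped plywood turntable, 300 mm across, on a smaller foot; spins freely on its upright axis with hardly any friction and turns when pushed. Origin on the axis at bench level; its top face is 32 mm above the bench.
- tray: long shallow oak packing tray, fixed to the bench: one straight channel along its own y axis, 36 mm wide and 310 mm long inside, floor 6 mm above the bench, side walls 6 mm thick rising only 8 mm above that floor. Its -y end is closed by a taller dark wooden end stop, 12 mm thick and 26 mm above the floor; its +y end by a low 8 mm lip. Origin under the channel's centre at bench level.
- tray_stop (a point): the point on the tray's channel floor, on the channel's centre line, at the inner face of the tall end stop; axes as the tray's: y points along the channel away from the stop, x across it, z up
- block1: plain aluminium setting block with a fine dark line along its top, 64 mm long (own x) x 30 mm wide (own y) x 46 mm high (longest of the set of five; may be absent). Origin at the centre of its underside. About 238 g.
- block2: plain aluminium setting block with a fine dark line along its top, 56 mm long (own x) x 30 mm wide (own y) x 42 mm high (second longest of the set of five; may be absent). Origin at the centre of its underside. About 191 g.
- block3: plain aluminium setting block with a fine dark line along its top, 48 mm long (own x) x 30 mm wide (own y) x 38 mm high (middle of the set of five; may be absent). Origin at the centre of its underside. About 148 g.
- block4: plain aluminium setting block with a fine dark line along its top, 40 mm long (own x) x 30 mm wide (own y) x 34 mm high (second shortest of the set of five; may be absent). Origin at the centre of its underside. About 110 g.
- block5: plain aluminium setting block with a fine dark line along its top, 32 mm long (own x) x 30 mm wide (own y) x 30 mm high (shortest of the set of five; may be absent). Origin at the centre of its underside. About 78 g.
- keeper: plain boxwood keeper block with a small brass dot on top, 40 mm long (own x) x 30 mm wide (own y) x 32 mm high, 60 g; at the start it stands in the tray near the tall end stop, in the way of the blocks. Origin at the centre of its underside.
- wood1: dark lignum vitae bowl (bowling wood), 122 mm across, about 114 mm high, standing on a small flat; a bystander. Origin at the centre of its underside.
- wood2: a second such bowl; a bystander. Origin at the centre of its underside.
- brass_ball: brass calibration ball, 63 mm, on a dark wooden foot 52 mm across, 70 mm high in all; a bystander. Origin at the centre of its underside.
- bias_template: flat boxwood bias template, 70 x 140 x 6 mm, lying on the bench; a bystander. Origin at the centre of its underside.
Things that resemble listed ones, but are neither listed nor needed, are in the scene too. Leave any orange or pink look-alike of the keeper alone.

How it is judged:
On the way:
1. every block is down in the tray (x of block1 in the frame of tray_stop between -0.006 and 0.006 m and y of block1 in the frame of tray_stop between 0 and 0.31 m and z of block1 in the frame of tray_stop between -0.004 and 0.004 m and angle between each of block1, block2, block3, block4, block5's own z axis and vertical below 0.08 rad and x of block2 in the frame of tray_stop between -0.006 and 0.006 m and y of block2 in the frame of tray_stop between 0 and 0.31 m and z of block2 in the frame of tray_stop between -0.004 and 0.004 m and x of block3 in the frame of tray_stop between -0.006 and 0.006 m and y of block3 in the frame of tray_stop between 0 and 0.31 m and z of block3 in the frame of tray_stop between -0.004 and 0.004 m and x of block4 in the frame of tray_stop between -0.006 and 0.006 m and y of block4 in the frame of tray_stop between 0 and 0.31 m and z of block4 in the frame of tray_stop between -0.004 and 0.004 m and x of block5 in the frame of tray_stop between -0.006 and 0.006 m and y of block5 in the frame of tray_stop between 0 and 0.31 m and z of block5 in the frame of tray_stop between -0.004 and 0.004 m), for 0.2 s.
At the end, for the whole second after the job is handed in: All blocks present and the keeper at rest on the tray floor (within 4 mm, tilt under 0.08 rad), lengthwise within 0.15 rad; longest within 3 mm of the stop, each other block within 3 mm of touching a longer one (falling order), keeper within 3 mm of touching a block (all of step 1 and x of keeper in the frame of tray_stop between -0.006 and 0.006 m and y of keeper in the frame of tray_stop between 0 and 0.31 m and z of keeper in the frame of tray_stop between -0.004 and 0.004 m and angle between keeper's own z axis and vertical below 0.08 rad and y of block1 in the frame of tray_stop below 0.035 m and (y of block2 in the frame of tray_stop below 0.031 m or horizontal distance between block2 and block1 below 0.063 m) and (y of block3 in the frame of tray_stop below 0.027 m or horizontal distance between block3 and block1 below 0.059 m or horizontal distance between block3 and block2 below 0.055 m) and (y of block4 in the frame of tray_stop below 0.023 m or horizontal distance between block4 and block1 below 0.055 m or horizontal distance between block4 and block2 below 0.051 m or horizontal distance between block4 and block3 below 0.047 m) and (y of block5 in the frame of tray_stop below 0.019 m or horizontal distance between block5 and block1 below 0.051 m or horizontal distance between block5 and block2 below 0.047 m or horizontal distance between block5 and block3 below 0.043 m or horizontal distance between block5 and block4 below 0.039 m) and (horizontal distance between keeper and block1 below 0.055 m or horizontal distance between keeper and block2 below 0.051 m or horizontal distance between keeper and block3 below 0.047 m or horizontal distance between keeper and block4 below 0.043 m or horizontal distance between keeper and block5 below 0.039 m) and angle between the x axis of each of block1, block2, block3, block4, block5, keeper and the y axis of tray, either way round below 0.15 rad and linear speed of each of block1, block2, block3, block4, block5, keeper below 0.02 m/s).
It fails at once if the wood1 is shifted by more than 30 mm (distance of wood1 from where it was at the start of the episode above 0.03 m).
It fails at once if the wood2 is shifted by more than 30 mm (distance of wood2 from where it was at the start of the episode above 0.03 m).
It fails at once if the brass ball is shifted by more than 30 mm (distance of brass_ball from where it was at the start of the episode above 0.03 m).
It fails at once if the bias template is shifted by more than 30 mm (distance of bias_template from where it was at the start of the episode above 0.03 m).
Of block1, block2, block3, block4, block5 only 3 to 5 are there at a start; the rules pass over those that are not, and their reading is None.
At some moment in a run one of block4, block5, keeper may be knocked a few centimetres aside while the robot is not near it.
It also fails if it takes over 210 s, if anything falls off the work surface, if the arm or the gripper's body presses on something with over 40 N, if the wrist force passes 120 N, or if a joint passes its speed limit or range.

## Working session

There is one attempt and no reset: what is moved stays moved. The work goes in short steps, Python scripts to look and compute and a tool call to move; the robot and the scene stay as the last step left them, time stands still between calls to the robot, and variables do not carry over. Pictures are saved under pics/ and viewed, at most 14 in all, crops included, and the job is handed in when it is done.

Besides the shell and the picture viewer there is one more tool, called after ">>>" as name(argument=value, ...), one argument or row to a line, values as JSON. apply_moves: Moves the arm, as the interface text tells. Scaled input: -1 to 1 covers 0.05 m each way for a shift and 6 degrees each way for a turn. Its arguments: {"type":"object","properties":{"fingers":{"type":"array","items":{"type":"number"}},"travel":{"type":"array","items":{"type":"array","items":{"type":"number"}}},"rotation":{"type":"array","items":{"type":"array","items":{"type":"number"}}},"newtons":{"type":"number"}},"required":["fingers","travel","rotation"]}

```bash
mkdir -p pics; cat > h.py <<'E'
from workcell import *
import numpy as np, cv2
from scipy.spatial.transform import Rotation as R
def und(c,px):
    K=np.array([[c['fx'],0,c['cx']],[0,c['fy'],c['cy']],[0,0,1.]])
    return cv2.undistortPoints(np.array(px,float).reshape(-1,1,2),K,np.array([c['k1'],0,0,0,0.])).reshape(-1,2)
# note model: distorted = ray*(1+k1 r^2), same as OpenCV
def toworld(c,px,z):
    u=und(c,px);E=np.array(c['extrinsics']);Rm=E[:3,:3];o=-Rm.T@E[:3,3]
    d=np.c_[u,np.ones(len(u))]@Rm
    s=(z-o[2])/d[:,2]
    return o+s[:,None]*d
def proj(c,P):
    E=np.array(c['extrinsics']);K=np.array([[c['fx'],0,c['cx']],[0,c['fy'],c['cy']],[0,0,1.]])
    return cv2.projectPoints(np.array(P,float).reshape(-1,1,3),cv2.Rodrigues(E[:3,:3])[0],E[:3,3],K,np.array([c['k1'],0,0,0,0.]))[0].reshape(-1,2)
def save(c,n): cv2.imwrite('pics/'+n,c['image'][:,:,::-1])
E
python3 - <<'E'
from h import *
s=read_state();print({k:np.round(v,3) for k,v in s.items()})
for n in ['top','scene']:
    c=read_camera(n);save(c,n+'0.png')
    E=np.array(c['extrinsics']);print(n,np.round(-E[:3,:3].T@E[:3,3],3),c['fx'],c['k1'])
    for t in ['turntable','tray','tray_stop','block1','block2','block3','block4','block5','keeper','wood1','wood2','brass_ball','bias_template']:
        for d in tip_of(n,t)[:3]:
            print(t,round(d['p'],2),np.round(d['location']),np.round(toworld(c,[d['location']],{'tray_stop':.006,'keeper':.006}.get(t,.032 if 'block' in t else 0))[0],3))
E
```

```text
{'time': np.float64(0.0), 'q': array([ 1.247,  0.265,  1.605, -0.   ,  1.274, -0.037]), 'joint_vel': array([ 0.002,  0.   ,  0.001, -0.   , -0.003, -0.001]), 'joint_torque': array([ 3.0000e-03, -5.1511e+01, -3.6732e+01,  0.0000e+00,  1.3000e-02,
        0.0000e+00]), 'tool_pos': array([0.191, 0.647, 0.23 ]), 'tcp_rot': array([-0.449, -3.109,  0.004]), 'wrist_force': array([ 0.33 , -0.303,  0.668]), 'torque': array([ 0.041, -0.003,  0.013]), 'grip_force': np.float64(0.0), 'width': np.float64(1.001)}
top [ 0.298 -0.028  1.053] 381.33669083245087 -0.058888251428842076
turntable 0.72 [182. 217.] [0.537 0.219 0.   ]
tray 0.88 [332. 213.] [ 0.516 -0.203  0.   ]
tray_stop 0.83 [387. 219.] [ 0.485 -0.356  0.006]
block1 0.74 [146. 211.] [0.555 0.312 0.032]
block1 0.73 [171. 245.] [0.455 0.243 0.032]
block1 0.64 [188. 183.] [0.625 0.194 0.032]
block2 0.74 [146. 211.] [0.555 0.312 0.032]
block2 0.73 [171. 245.] [0.455 0.243 0.032]
block2 0.64 [188. 183.] [0.625 0.194 0.032]
block3 0.74 [146. 211.] [0.555 0.312 0.032]
block3 0.73 [171. 245.] [0.455 0.243 0.032]
block3 0.64 [188. 183.] [0.625 0.1
[... 1444 characters left out ...]
2]
block4 0.7 [367. 152.] [0.455 0.246 0.032]
block4 0.67 [379. 177.] [0.54  0.214 0.032]
block5 0.78 [397. 206.] [0.633 0.187 0.032]
block5 0.7 [367. 152.] [0.455 0.246 0.032]
block5 0.67 [379. 177.] [0.54  0.214 0.032]
keeper 0.79 [190. 268.] [ 0.489 -0.299  0.006]
keeper 0.73 [186. 231.] [ 0.395 -0.263  0.006]
keeper 0.64 [160. 204.] [ 0.284 -0.283  0.006]
wood1 0.95 [343. 284.] [ 0.709 -0.034  0.   ]
wood1 0.66 [285. 342.] [ 0.743 -0.211  0.   ]
wood2 0.95 [343. 284.] [ 0.709 -0.034  0.   ]
wood2 0.66 [285. 342.] [ 0.743 -0.211  0.   ]
brass_ball 0.67 [194. 366.] [ 0.682 -0.383  0.   ]
brass_ball 0.4 [345. 282.] [ 0.708 -0.028  0.   ]
bias_template 0.73 [104. 242.] [ 0.309 -0.438  0.   ]
```

```bash
python3 - <<'E'
import cv2
a=cv2.imread('pics/top0.png')
cv2.imwrite('pics/top0b.png',cv2.resize(a[100:320,90:470],None,fx=2.1,fy=2.1,interpolation=cv2.INTER_CUBIC))
E
```

```text
(no output)
```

View pics/top0b.png

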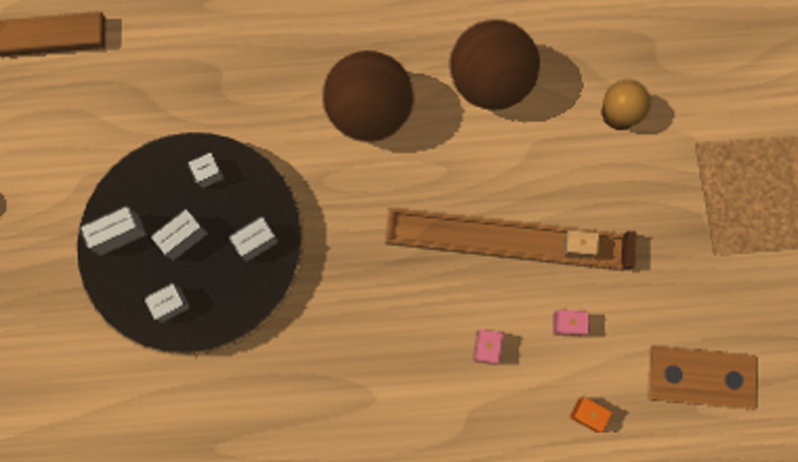

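View pics/scene0.png

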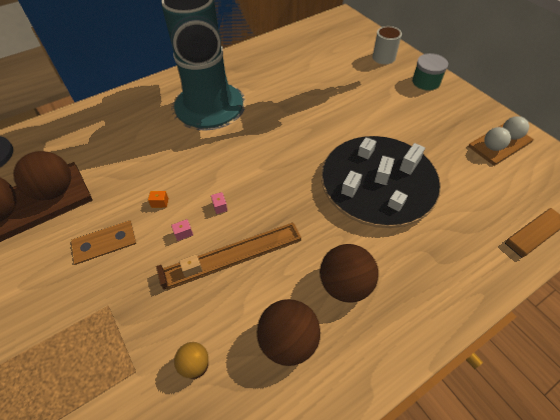

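The scene shows five blocks on the table. In the top crop, block1 is at (109,230), block2 (178,233), block3 (252,238), block4 (165,302) and block5 (204,168). The boxwood keeper is at (582,242), near the stop at (628,250). The pink and orange decoys lie on the bench. Next I'll fit the known shapes to the network masks.

```bash
cat >> h.py <<'E'
from scipy.optimize import minimize
DIM={'block1':(.064,.03,.046),'block2':(.056,.03,.042),'block3':(.048,.03,.038),'block4':(.04,.03,.034),'block5':(.032,.03,.03),'keeper':(.04,.03,.032)}
def box(x0,x1,y0,y1,z0,z1): return np.array([[x,y,z] for x in (x0,x1) for y in (y0,y1) for z in (z0,z1)])
TRAY=[box(-.024,.024,-.167,.161,0,.014),box(-.024,.024,-.167,-.155,0,.032)]
def parts(n):
    if n=='tray': return TRAY
    l,w,h=DIM[n]; return [box(-l/2,l/2,-w/2,w/2,0,h)]
def iou(p,obs,pts,z):
    x,y,a=p;Rz=np.array([[np.cos(a),-np.sin(a),0],[np.sin(a),np.cos(a),0],[0,0,1]]);s=0
    for c,m in obs:
        k=4;ys,xs=np.nonzero(m);x0,y0=xs.min()-15,ys.min()-15;w,h=np.ptp(xs)+31,np.ptp(ys)+31
        im=np.zeros((h*k,w*k),np.uint8)
        for q in pts:
            u=proj(c,q@Rz.T+[x,y,z]);u=(u-[x0,y0]+.5)*k-.5
            cv2.fillConvexPoly(im,cv2.convexHull(np.round(u*16).astype(np.int32)),255,shift=4)
        im=cv2.resize(im,(w,h),interpolation=cv2.INTER_AREA)/255.
        M=np.zeros((h,w));
        yy=slice(max(y0,0),min(y0+h,420));xx=slice(max(x0,0),min(x0+w,560))
        M[yy.start-y0:yy.stop-y0,xx.start-x0:xx.stop-x0]=m[yy,xx]
        V=np.zeros((h,w));V[yy.start-y0:yy.stop-y0,xx.start-x0:xx.stop-x0]=1;im=im*V
        s+=np.minimum(im,M).sum()/np.maximum(im,M).sum()
    return s/len(obs)
def fit(obs,n,z,p0,yaws=None):
    best=None
    for a in (yaws if yaws is not None else np.arange(0,np.pi,np.pi/6)):
        r=minimize(lambda p:-iou(p,obs,parts(n),z),[p0[0],p0[1],a],method='Nelder-Mead',options=dict(initial_simplex=np.array([[p0[0],p0[1],a],[p0[0]+.01,p0[1],a],[p0[0],p0[1]+.01,a],[p0[0],p0[1],a+.2]]),xatol=1e-4,fatol=1e-5,maxiter=150))
        if best is None or r.fun<best.fun: best=r
    return best.x,-best.fun
def masks(cams,names):
    """{name:[(cam,mask)...]}; names maps name->(approx world xyz of centre)"""
    out={n:[] for n in names}
    for cn in cams:
        c=read_camera(cn);cache={}
        for n,P in names.items():
            k=n[:5]
            if k not in cache: cache[k]=regions_of(cn,n)
            t=proj(c,[P])[0]
            b=[(np.hypot(*(np.array(d['mask'].nonzero()[::-1]).mean(1)-t)),d) for d in cache[k] if d['mask'].sum()>20 and d['p']>.25]
            if b:
                dd,d=min(b,key=lambda e:e[0])
                if dd<(12 if cn!='wrist' else 80): out[n].append((c,d['mask']))
    return out
def goto(P,yaw_y=None):
    """print relative move to tool pos P, with tool y axis along yaw_y (mod pi)"""
    s=read_state();Rt=R.from_rotvec(s['tcp_rot']);M=Rt.as_matrix();dw=np.array(P)-s['tool_pos']
    print('t',round(float(s['time']),1),'pos',np.round(s['tool_pos'],4),'travel tool units',np.round(M.T@dw/.05,3),'tool z',np.round(M[:,2],3))
    if yaw_y is not None:
        cur=np.arctan2(M[1,1],M[0,1]);d=(yaw_y-cur+np.pi/2)%np.pi-np.pi/2
        print('yaw now',round(cur,3),'turn about tool z, in units of 6deg:',round(-d/np.radians(6),2),'alt',round(-(d-np.sign(d)*np.pi)/np.radians(6),2),'q6',round(float(s['q'][5]),3))
E
python3 - <<'E'
from h import *
from math import *
c=read_camera('top')
N={}
for n,px in dict(block1=(142,209.5),block2=(175,211),block3=(210,213),block4=(168.5,244),block5=(187,180)).items():
    N[n]=toworld(c,[px],.032+DIM[n][2]*.8)[0]
N['keeper']=np.array([.491,-.297,.03]); N['tray']=np.array([.515,-.202,.01])
o=masks(['top','scene'],N)
for n in N:
    z={'tray':0,'keeper':.006}.get(n,.032)
    yaws=[-.18] if n=='tray' else ([1.39] if n=='keeper' else None)
    p,v=fit(o[n],n,z,N[n],yaws);print(n,len(o[n]),np.round(p,4),round(v,3))
    for e in o[n]: print('   ',np.round(fit([e],n,z,p,[p[2]])[0],4))
t=np.array([.515,-.202])
goto([.491,-.297,.15],-.18)
E
```

```text
block1 2 [ 0.5523  0.3088 -1.2023] 0.88
    [ 0.5523  0.3088 -1.2023]
    [ 0.5528  0.3079 -1.1985]
block2 2 [0.5394 0.224  2.1709] 0.88
    [0.5421 0.225  2.3013]
    [0.5391 0.2237 2.1762]
block3 2 [0.5273 0.1287 2.1056] 0.868
    [0.5287 0.1294 2.1071]
    [0.5258 0.1288 2.1158]
block4 2 [0.4538 0.2433 2.0757] 0.87
    [0.4544 0.2438 2.0309]
    [0.452  0.2432 2.1507]
block5 2 [0.6256 0.189  1.9314] 0.884
    [0.6277 0.1904 1.9289]
    [0.6247 0.1886 1.921 ]
keeper 2 [ 0.4955 -0.2954  1.3877] 0.858
    [ 0.497  -0.2939  1.4356]
    [ 0.4935 -0.2963  1.423 ]
tray 2 [ 0.5128 -0.2004 -0.1902] 0.839
    [ 0.5132 -0.1991 -0.1904]
    [ 0.512  -0.2016 -0.1912]
t 1.9 pos [0.191  0.6474 0.2313] travel tool units [-11.099 -16.419   1.625] tool z [-0. -0. -1.]
yaw now 1.284 turn about tool z, in units of 6deg: 13.98 alt -16.02 q6 -0.037
```

>>> apply_moves(
  fingers=[1,1,1,1,1,1,1,1,1,1,1,1],
  travel=[
    [-0.78,-0.6,0],
    [-0.78,-0.6,0],
    [-0.78,-0.6,0],
    [-0.78,-0.6,0],
    [-0.78,-0.6,0],
    [-0.78,-0.6,0],
    [-0.78,-0.6,0],
    [-0.78,-0.6,0],
    [-0.78,-0.6,0],
    [-0.78,-0.6,0],
    [0,0,0],
    [0,0,0],
  ],
  rotation=[
    [0,0,0],
    [0,0,0],
    [0,0,0],
    [0,0,0],
    [0,0,0],
    [0,0,0],
    [0,0,0],
    [0,0,0],
    [0,0,0],
    [0,0,0],
    [0,0,1],
    [0,0,1],
  ],
  newtons=40,
)

```text
time: 3.05
tool_pos: [0.4813, 0.2475, 0.2314]
tcp_rot: [0.784, 3.042, 0.0]
wrist_force: [0.3, 1.1, -0.9]
width: 0.998
grip_force: 0.0
```

>>> apply_moves(
  fingers=[1,1,1,1,1,1,1,1,1,1,1,1],
  travel=[
    [0,0,0],
    [0,0,0],
    [0,0,0],
    [0,0,0],
    [0,0,0],
    [0,0,0],
    [0,0,0],
    [0,0,0],
    [0,0,0],
    [0,0,0],
    [0,0,0],
    [0,0,0],
  ],
  rotation=[
    [0,0,1],
    [0,0,1],
    [0,0,1],
    [0,0,1],
    [0,0,1],
    [0,0,1],
    [0,0,1],
    [0,0,1],
    [0,0,1],
    [0,0,1],
    [0,0,1],
    [0,0,1],
  ],
)

```text
time: 4.25
tool_pos: [0.4802, 0.2494, 0.2314]
tcp_rot: [2.418, 2.005, 0.0]
wrist_force: [-0.9, 1.0, -0.4]
width: 0.999
grip_force: 0.0
```

```bash
python3 - <<'E'
from h import *
c=read_camera('wrist');save(c,'w1.png')
E=np.array(c['extrinsics']);print(np.round(-E[:3,:3].T@E[:3,3],3),c['fx'])
goto([.4955,-.2954,.15],-.19)
E
```

```text
[0.492 0.32  0.373] 363.8447302039863
t 4.3 pos [0.4801 0.2494 0.2314] travel tool units [-10.641   2.361   1.627] tool z [ 0.  0. -1.]
yaw now -0.19 turn about tool z, in units of 6deg: -0.0 alt 30.0 q6 0.623
```

View pics/w1.png

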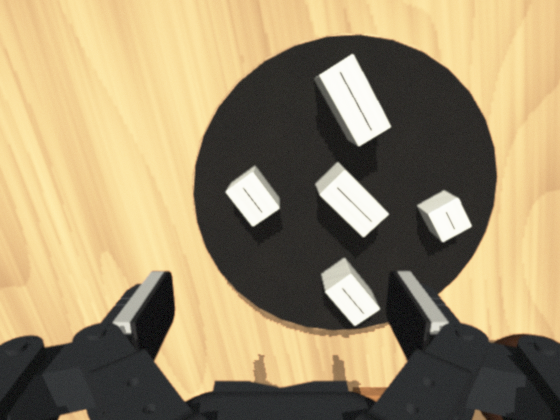

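The wrist view shows all five blocks: block1 (353,100), block2 (353,200), block3 (350,290), block4 (253,195) and block5 (445,215). I'll move to the keeper now.

>>> apply_moves(
  fingers=[1,1,1,1,1,1,1,1,1,1,1,1],
  travel=[
    [-0.9,0.2,0],
    [-0.9,0.2,0],
    [-0.9,0.2,0],
    [-0.9,0.2,0],
    [-0.9,0.2,0],
    [-0.9,0.2,0],
    [-0.9,0.2,0],
    [-0.9,0.2,0],
    [-0.9,0.2,0],
    [-0.9,0.2,0],
    [-0.9,0.2,0],
    [-0.7,0.2,0],
  ],
  rotation=[
    [0,0,0],
    [0,0,0],
    [0,0,0],
    [0,0,0],
    [0,0,0],
    [0,0,0],
    [0,0,0],
    [0,0,0],
    [0,0,0],
    [0,0,0],
    [0,0,0],
    [0,0,0],
  ],
)

```text
time: 5.5
tool_pos: [0.5018, -0.2963, 0.2315]
tcp_rot: [2.413, 2.011, -0.0]
wrist_force: [0.2, -0.1, 0.4]
width: 1.0
grip_force: 0.0
```

```bash
cat >> h.py <<'E'
def locate(cams,spec):
    """spec name->(x,y,z,yaw)"""
    o=masks(cams,{n:np.array([v[0],v[1],v[2]+(DIM[n][2]*.6 if n in DIM else .01)]) for n,v in spec.items()});out={}
    for n,v in spec.items():
        if not o[n]: print(n,'not seen');continue
        p,s=fit(o[n],n,v[2],v[:2],[v[3]]);out[n]=p
        print(n,np.round(p,4),round(s,3),[np.round(fit([e],n,v[2],p,[p[2]])[0],4).tolist() for e in o[n]] if len(o[n])>1 else '')
    return out
E
python3 - <<'E'
from h import *
r=locate(['wrist'],{'keeper':(.4955,-.2954,.006,1.388),'tray':(.5128,-.2004,0,-.19)})
save(read_camera('wrist'),'w2.png')
k=r['keeper'];goto([k[0],k[1],.018],k[2]-np.pi/2)
E
```

```text
keeper [ 0.492  -0.2945  1.3936] 0.937 
tray [ 0.5108 -0.2003 -0.1921] 0.871 
t 5.7 pos [ 0.5019 -0.2942  0.231 ] travel tool units [-0.046 -0.191  4.26 ] tool z [-0.     0.001 -1.   ]
yaw now -0.183 turn about tool z, in units of 6deg: -0.05 alt 29.95 q6 -0.391
```

View pics/w2.png

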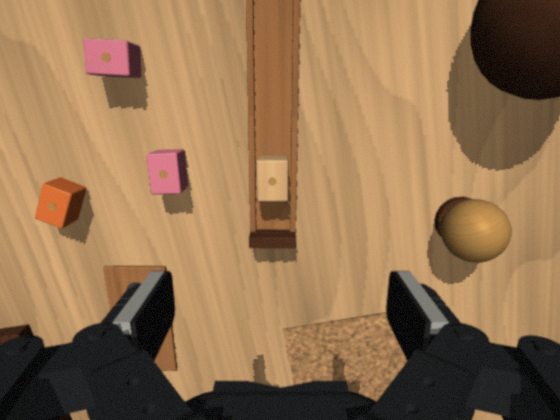

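The wrist view shows the keeper in the channel at (272,180), the end stop at (272,240), and open space on both sides. Fitted keeper and tray agree (keeper 59 mm from the stop, centred). I'll grasp it.

>>> apply_moves(
  fingers=[1,1,1,1,1,1,0,0,0,0,0,0],
  travel=[
    [-0.05,-0.19,0],
    [0,0,0.8],
    [0,0,0.9],
    [0,0,0.9],
    [0,0,0.9],
    [0,0,0.76],
    [0,0,0],
    [0,0,0],
    [0,0,0],
    [0,0,0],
    [0,0,0],
    [0,0,0],
  ],
  rotation=[
    [0,0,0],
    [0,0,0],
    [0,0,0],
    [0,0,0],
    [0,0,0],
    [0,0,0],
    [0,0,0],
    [0,0,0],
    [0,0,0],
    [0,0,0],
    [0,0,0],
    [0,0,0],
  ],
  newtons=30,
)

```text
time: 6.9
tool_pos: [0.4948, -0.2957, 0.0216]
tcp_rot: [2.41, 2.007, 0.003]
wrist_force: [0.0, 0.6, 7.7]
width: 0.343
grip_force: 31.0
```

>>> apply_moves(
  fingers=[0,0,0,0,0,0,0,0,0,0],
  travel=[
    [0,0,-0.2],
    [0,0,0],
    [0.75,0,0],
    [0.75,0,0],
    [0.75,0,0],
    [0.75,0,0],
    [0.75,0,0],
    [0.75,0,0],
    [0,0,0],
    [0,0,0],
  ],
  rotation=[
    [0,0,0],
    [0,0,0],
    [0,0,0],
    [0,0,0],
    [0,0,0],
    [0,0,0],
    [0,0,0],
    [0,0,0],
    [0,0,0],
    [0,0,0],
  ],
)

```text
time: 7.9
tool_pos: [0.5341, -0.0725, 0.0288]
tcp_rot: [2.411, 2.012, 0.002]
wrist_force: [2.5, 0.4, -1.4]
width: 0.344
grip_force: 30.1
```

```bash
python3 - <<'E'
from h import *
for i in range(3):
    r=locate(['wrist'],{'tray':(.511,-.2003,0,-.191)})
    s=read_state();print(np.round(s['tool_pos'],4),np.round(s['wrist_force'],1),np.round(R.from_rotvec(s['tcp_rot']).as_matrix(),3).tolist())
E
```

```text
tray not seen
[ 0.5338 -0.0737  0.0287] [ 3.2 -0.2 -0.3] [[0.182, 0.983, 0.002], [0.983, -0.182, -0.0], [0.0, 0.002, -1.0]]
tray not seen
[ 0.5337 -0.0742  0.0286] [2.3 1.4 0.3] [[0.183, 0.983, 0.001], [0.983, -0.183, -0.0], [0.0, 0.001, -1.0]]
tray not seen
[ 0.5337 -0.0742  0.0286] [ 3.4  0.8 -0.2] [[0.183, 0.983, 0.001], [0.983, -0.183, -0.0], [0.0, 0.001, -1.0]]
```

>>> apply_moves(
  fingers=[0,0,1,1,1,1,1,1],
  travel=[
    [0,0,0.15],
    [0,0,0],
    [0,0,0],
    [0,0,0],
    [0,0,0],
    [0,0,-1],
    [0,0,-1],
    [0,0,-1],
  ],
  rotation=[
    [0,0,0],
    [0,0,0],
    [0,0,0],
    [0,0,0],
    [0,0,0],
    [0,0,0],
    [0,0,0],
    [0,0,0],
  ],
)

```text
time: 9.0
tool_pos: [0.5318, -0.0729, 0.1712]
tcp_rot: [-2.412, -2.009, 0.003]
wrist_force: [0.2, -0.4, 0.5]
width: 1.0
grip_force: 0.0
```

```bash
python3 - <<'E'
from h import *
c=read_camera('top'); save(c,'top2.png')
r=locate(['wrist','top','scene'],{'keeper':(.534,-.072,.006,1.388),'tray':(.5115,-.2005,0,-.191)})
locate(['wrist','top','scene'],dict(block1=(.5523,.3088,.032,-1.2),block2=(.5394,.224,.032,2.17),block3=(.527,.1287,.032,2.106),block4=(.4538,.2433,.032,2.0757),block5=(.6256,.189,.032,1.93)))
save(read_camera('wrist'),'w3.png')
goto([.53,.16,.23],-.4)
E
```

```text
keeper [ 0.5326 -0.0745  1.3686] 0.906 [[0.5324, -0.0742, 1.3847], [0.5333, -0.0755, 1.3002]]
tray [ 0.511  -0.2013 -0.1875] 0.82 [[0.5107, -0.2012, -0.1895], [0.5121, -0.2014, -0.1945]]
block1 [ 0.5522  0.309  -1.2136] 0.904 [[0.5525, 0.3101, -1.2032], [0.5522, 0.309, -1.2168]]
block2 [0.5411 0.224  2.1687] 0.875 [[0.5416, 0.2246, 2.1584], [0.5406, 0.222, 2.1876]]
block3 [0.5272 0.129  2.0599] 0.917 [[0.5286, 0.13, 2.0345], [0.5265, 0.1286, 2.0487]]
block4 [0.4538 0.2433 2.0761] 0.834 [[0.4549, 0.2438, 2.0395], [0.4522, 0.2415, 2.1924]]
block5 [0.6256 0.1892 1.9782] 0.884 [[0.6261, 0.1902, 1.9609], [0.6263, 0.1871, 1.9515]]
t 9.8 pos [ 0.5331 -0.0731  0.1706] travel tool units [ 4.573 -0.905 -1.188] tool z [-0.  0. -1.]
yaw now -0.182 turn about tool z, in units of 6deg: 2.08 alt -27.92 q6 -0.0
```

View pics/w3.png

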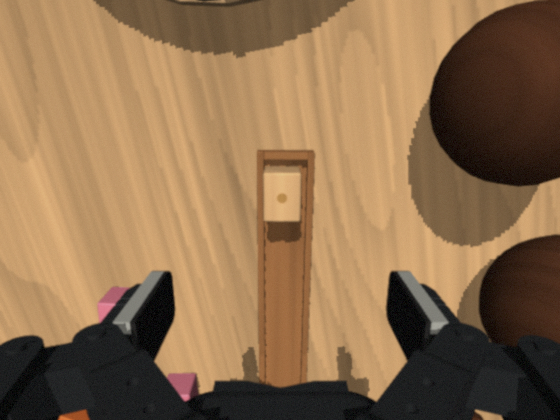

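The keeper is parked at the lip end at (282,195), inside the channel. I'll go to block1.

>>> apply_moves(
  fingers=[1,1,1,1,1,1,1,1,1],
  travel=[
    [0.84,-0.112,-0.1],
    [0.84,-0.112,-0.1],
    [0.84,-0.112,-0.1],
    [0.84,-0.112,-0.1],
    [0.84,-0.112,-0.1],
    [0.84,-0.112,-0.1],
    [0.84,-0.112,-0.1],
    [0.84,-0.112,-0.1],
    [0.84,-0.112,0],
  ],
  rotation=[
    [0,0,0],
    [0,0,0],
    [0,0,0],
    [0,0,0],
    [0,0,0],
    [0,0,0],
    [0,0,0],
    [0,0,0],
    [0,0,0],
  ],
)

```text
time: 10.75
tool_pos: [0.5525, 0.3099, 0.212]
tcp_rot: [2.414, 2.01, 0.003]
wrist_force: [0.0, 0.2, 0.2]
width: 1.0
grip_force: 0.0
```

>>> apply_moves(
  fingers=[1,1,1,1,1,1,1],
  travel=[
    [0,0,0],
    [0,0,0],
    [0,0,0],
    [0,0,0],
    [0,0,0],
    [0,0,0],
    [0,0,0],
  ],
  rotation=[
    [0,0,-0.9],
    [0,0,-0.9],
    [0,0,-0.9],
    [0,0,-0.9],
    [0,0,-0.8],
    [0,0,-0.8],
    [0,0,0],
  ],
)

```text
time: 11.45
tool_pos: [0.5521, 0.3079, 0.2108]
tcp_rot: [1.784, 2.586, 0.0]
wrist_force: [0.6, 0.0, -0.2]
width: 0.997
grip_force: 0.0
```

```bash
python3 - <<'E'
from h import *
r=locate(['wrist'],dict(block1=(.5523,.309,.032,1.93),block2=(.5394,.224,.032,2.17)))
k=r['block1'];goto([k[0],k[1],.05],k[2]-np.pi/2)
E
```

```text
block1 [0.5497 0.3091 1.9193] 0.941 
block2 [0.538  0.225  2.1988] 0.967 
t 11.6 pos [0.5521 0.3078 0.2108] travel tool units [ 0.041 -0.035  3.215] tool z [-0. -0. -1.]
yaw now 0.36 turn about tool z, in units of 6deg: 0.11 alt -29.89 q6 0.109
```

>>> apply_moves(
  fingers=[1,1,1,1,1,0,0,0,0,0,0],
  travel=[
    [0.04,-0.03,0],
    [0,0,0.8],
    [0,0,0.8],
    [0,0,0.8],
    [0,0,0.8],
    [0,0,0],
    [0,0,0],
    [0,0,0],
    [0,0,0],
    [0,0,0],
    [0,0,0],
  ],
  rotation=[
    [0,0,0.1],
    [0,0,0],
    [0,0,0],
    [0,0,0],
    [0,0,0],
    [0,0,0],
    [0,0,0],
    [0,0,0],
    [0,0,0],
    [0,0,0],
    [0,0,0],
  ],
  newtons=35,
)

```text
time: 12.65
tool_pos: [0.5524, 0.3104, 0.0543]
tcp_rot: [1.797, 2.574, 0.008]
wrist_force: [0.2, 0.6, 7.8]
width: 0.34
grip_force: 36.3
```

>>> apply_moves(
  fingers=[0,0,0,0,0,0,0],
  travel=[
    [0,0,-0.3],
    [0,0,-0.7],
    [0,0,-1],
    [0,0,0],
    [0,0,0],
    [0,0,0],
    [0,0,0],
  ],
  rotation=[
    [0,0,0],
    [0,0,0],
    [0,0,0.85],
    [0,0,0.9],
    [0,0,0.9],
    [0,0,0.9],
    [0,0,0],
  ],
)

```text
time: 13.35
tool_pos: [0.5496, 0.309, 0.1516]
tcp_rot: [2.244, 2.199, 0.0]
wrist_force: [0.3, 0.5, -1.9]
width: 0.342
grip_force: 35.3
```

```bash
python3 - <<'E'
from h import *
s=read_state();print(s['width'],np.round(s['wrist_force'],1))
# tray frame
Y=np.array([np.sin(.19),np.cos(.19)]);stop=np.array([.511,-.2008])-.155*Y;print(stop)
t=stop+Y*.045
goto([t[0],t[1],.10],-.19)
E
```

```text
0.34151077888540354 [ 0.3  0.5 -1.9]
[ 0.48172687 -0.35301066]
t 13.3 pos [0.5496 0.309  0.1516] travel tool units [-12.378  -0.939   1.031] tool z [ 0.  0. -1.]
yaw now -0.02 turn about tool z, in units of 6deg: 1.62 alt -28.38 q6 0.493
```

>>> apply_moves(
  fingers=[0,0,0,0,0,0,0,0,0,0,0,0],
  travel=[
    [-0.95,-0.072,0],
    [-0.95,-0.072,0],
    [-0.95,-0.072,0],
    [-0.95,-0.072,0],
    [-0.95,-0.072,0],
    [-0.95,-0.072,0],
    [-0.95,-0.072,0],
    [-0.95,-0.072,0],
    [-0.95,-0.072,0],
    [-0.95,-0.072,0],
    [-0.95,-0.072,0],
    [-0.95,-0.072,0],
  ],
  rotation=[
    [0,0,0],
    [0,0,0],
    [0,0,0],
    [0,0,0],
    [0,0,0],
    [0,0,0],
    [0,0,0],
    [0,0,0],
    [0,0,0],
    [0,0,0],
    [0,0,0],
    [0,0,0],
  ],
)

```text
time: 14.55
tool_pos: [0.4947, -0.2617, 0.1513]
tcp_rot: [2.241, 2.202, 0.0]
wrist_force: [1.9, -0.1, -2.5]
width: 0.34
grip_force: 35.2
```

>>> apply_moves(
  fingers=[0,0,0,0,0],
  travel=[
    [-0.5,-0.04,0],
    [-0.48,-0.04,0],
    [0,0,0],
    [0,0,0],
    [0,0,0],
  ],
  rotation=[
    [0,0,0],
    [0,0,0],
    [0,0,0.8],
    [0,0,0.82],
    [0,0,0],
  ],
)

```text
time: 15.05
tool_pos: [0.4901, -0.309, 0.1509]
tcp_rot: [-2.42, -2.002, 0.0]
wrist_force: [0.3, 0.2, -2.4]
width: 0.348
grip_force: 35.3
```

```bash
python3 - <<'E'
from h import *
r=locate(['wrist','top','scene'],{'tray':(.511,-.2008,0,-.19)})
Y=np.array([np.sin(.19),np.cos(.19)]);stop=np.array([.511,-.2008])-.155*Y
t=stop+Y*.045
goto([t[0],t[1],.036],-.19)
save(read_camera('wrist'),'w4.png')
E
```

```text
tray [ 0.5108 -0.2009 -0.1909] 0.887 [[0.5109, -0.1994, -0.1914], [0.512, -0.2008, -0.1893]]
t 15.3 pos [ 0.4906 -0.3085  0.1509] travel tool units [-0.007 -0.006  2.298] tool z [ 0. -0. -1.]
yaw now -0.188 turn about tool z, in units of 6deg: 0.02 alt -29.98 q6 -0.417
```

View pics/w4.png

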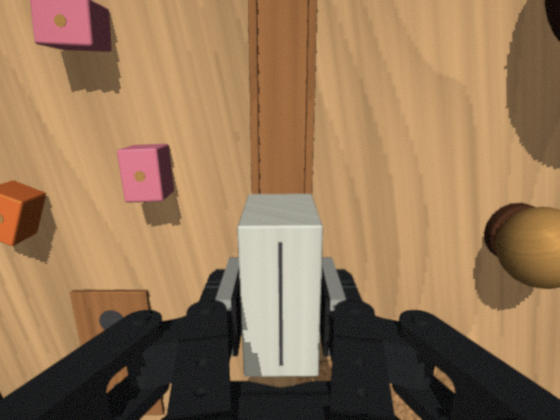

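The block hangs straight and centred over the channel (281 against 283 px). I'll lower it.

>>> apply_moves(
  fingers=[0,0,0,0,0,0],
  travel=[
    [0,0,0.8],
    [0,0,0.8],
    [0,0,0.7],
    [0,0,0.1],
    [0,0,0.06],
    [0,0,0],
  ],
  rotation=[
    [0,0,0],
    [0,0,0],
    [0,0,0],
    [0,0,0],
    [0,0,0],
    [0,0,0],
  ],
)

```text
time: 16.0
tool_pos: [0.4906, -0.3087, 0.0286]
tcp_rot: [-2.421, -2.002, 0.0]
wrist_force: [0.5, -1.1, -2.3]
width: 0.348
grip_force: 36.1
```

>>> apply_moves(
  fingers=[0,0,0,0,0],
  travel=[
    [-0.08,0,0],
    [-0.08,0,0],
    [-0.06,0,0],
    [0,0,0],
    [0,0,0],
  ],
  rotation=[
    [0,0,0],
    [0,0,0],
    [0,0,0],
    [0,0,0],
    [0,0,0],
  ],
)

```text
time: 16.5
tool_pos: [0.4888, -0.3198, 0.0281]
tcp_rot: [2.421, 2.001, 0.001]
wrist_force: [1.2, 1.7, 0.2]
width: 0.341
grip_force: 36.3
```

>>> apply_moves(
  fingers=[0,0,0,0,0,0],
  travel=[
    [0,0,0.03],
    [-0.03,0,0],
    [-0.03,0,0],
    [-0.03,0,0],
    [-0.03,0,0],
    [0,0,0],
  ],
  rotation=[
    [0,0,0],
    [0,0,0],
    [0,0,0],
    [0,0,0],
    [0,0,0],
    [0,0,0],
  ],
)

```text
time: 17.1
tool_pos: [0.4888, -0.3199, 0.0281]
tcp_rot: [-2.419, -1.995, -0.01]
wrist_force: [3.6, 23.1, 16.3]
width: 0.348
grip_force: 38.4
```

>>> apply_moves(
  fingers=[0,0,1,1,1,1,1,1,1],
  travel=[
    [0.1,0,0],
    [0,0,0],
    [0,0,0],
    [0,0,0],
    [0,0,0],
    [0,0,-0.8],
    [0,0,-0.9],
    [0,0,-0.9],
    [0,0,-0.8],
  ],
  rotation=[
    [0,0,0],
    [0,0,0],
    [0,0,0],
    [0,0,0],
    [0,0,0],
    [0,0,0],
    [0,0,0],
    [0,0,0],
    [0,0,0],
  ],
)

```text
time: 18.0
tool_pos: [0.4882, -0.3211, 0.1983]
tcp_rot: [2.421, 2.0, -0.0]
wrist_force: [0.6, -1.1, 1.4]
width: 0.998
grip_force: 0.0
```

```bash
cat >> h.py <<'E'
Y=np.array([np.sin(.19),np.cos(.19)]);X=np.array([np.cos(.19),-np.sin(.19)]);STOP=np.array([.511,-.2008])-.155*Y
def intray(p): d=np.array(p[:2])-STOP;return np.round([d@X,d@Y,(p[2]-1.3808+1.57)%np.pi-1.57],4)
E
python3 - <<'E'
from h import *
r=locate(['wrist'],{'block1':(*(STOP+Y*.033),.006,1.38)})
print(intray(r['block1']))
r=locate(['top','scene'],dict(block2=(.5385,.2245,.032,2.18)))
k=r['block2'];goto([k[0],k[1],.21],k[2]-np.pi/2)
E
```

```text
block1 [ 0.4875 -0.3205  1.3815] 0.969 
[-0.0004  0.033   0.0007]
block2 [0.5402 0.2241 2.1691] 0.875 [[0.5417, 0.225, 2.1837], [0.539, 0.2237, 2.1861]]
t 18.3 pos [ 0.4872 -0.3202  0.1946] travel tool units [10.889 -1.013 -0.294] tool z [-0.002  0.001 -1.   ]
yaw now -0.19 turn about tool z, in units of 6deg: -7.52 alt 22.48 q6 -0.434
```

>>> apply_moves(
  fingers=[1,1,1,1,1,1,1,1,1,1,1,1],
  travel=[
    [0.907,-0.085,-0.02],
    [0.907,-0.085,-0.02],
    [0.907,-0.085,-0.02],
    [0.907,-0.085,-0.02],
    [0.907,-0.085,-0.02],
    [0.907,-0.085,-0.02],
    [0.907,-0.085,-0.02],
    [0.907,-0.085,-0.02],
    [0.907,-0.085,-0.02],
    [0.907,-0.085,-0.02],
    [0.907,-0.085,-0.02],
    [0.907,-0.085,-0.02],
  ],
  rotation=[
    [0,0,0],
    [0,0,0],
    [0,0,0],
    [0,0,0],
    [0,0,0],
    [0,0,0],
    [0,0,0],
    [0,0,0],
    [0,0,0],
    [0,0,0],
    [0,0,0],
    [0,0,0],
  ],
)

```text
time: 19.5
tool_pos: [0.5391, 0.2248, 0.2055]
tcp_rot: [-2.42, -2.001, 0.007]
wrist_force: [0.7, 0.2, 0.7]
width: 0.997
grip_force: 0.0
```

>>> apply_moves(
  fingers=[1,1,1,1,1,1,1,1,1],
  travel=[
    [0,0,0],
    [0,0,0],
    [0,0,0],
    [0,0,0],
    [0,0,0],
    [0,0,0],
    [0,0,0],
    [0,0,0],
    [0,0,0],
  ],
  rotation=[
    [0,0,-0.95],
    [0,0,-0.95],
    [0,0,-0.95],
    [0,0,-0.95],
    [0,0,-0.95],
    [0,0,-0.95],
    [0,0,-0.95],
    [0,0,-0.95],
    [0,0,0],
  ],
)

```text
time: 20.4
tool_pos: [0.5393, 0.2229, 0.2055]
tcp_rot: [-1.455, -2.781, 0.006]
wrist_force: [-0.3, 0.2, -0.1]
width: 0.997
grip_force: 0.0
```

```bash
python3 - <<'E'
from h import *
r=locate(['wrist'],dict(block2=(.5394,.224,.032,2.18),block3=(.527,.1287,.032,2.08),block4=(.4538,.2433,.032,2.0757),block5=(.6256,.189,.032,1.95)))
k=r['block2'];goto([k[0],k[1],.05],k[2]-np.pi/2)
E
```

```text
block2 [0.5387 0.2242 2.1803] 0.974 
block3 [0.5254 0.1296 2.0435] 0.953 
block4 [0.4522 0.243  2.0006] 0.971 
block5 [0.6237 0.1892 1.9476] 0.936 
t 20.5 pos [0.5397 0.2231 0.2063] travel tool units [0.027 0.006 3.126] tool z [-0.003 -0.001 -1.   ]
yaw now 0.604 turn about tool z, in units of 6deg: -0.05 alt 29.95 q6 -0.255
```

>>> apply_moves(
  fingers=[1,1,1,1,1,0,0,0,0,0,0],
  travel=[
    [0.03,0,0],
    [0,0,0.8],
    [0,0,0.8],
    [0,0,0.8],
    [0,0,0.73],
    [0,0,0],
    [0,0,0],
    [0,0,0],
    [0,0,0],
    [0,0,0],
    [0,0,0],
  ],
  rotation=[
    [0,0,0],
    [0,0,0],
    [0,0,0],
    [0,0,0],
    [0,0,0],
    [0,0,0],
    [0,0,0],
    [0,0,0],
    [0,0,0],
    [0,0,0],
    [0,0,0],
  ],
)

```text
time: 21.6
tool_pos: [0.542, 0.2255, 0.0549]
tcp_rot: [1.455, 2.78, 0.006]
wrist_force: [-0.5, 0.3, 7.6]
width: 0.344
grip_force: 36.4
```

>>> apply_moves(
  fingers=[0,0,0,0,0,0,0,0,0,0,0,0],
  travel=[
    [0,0,-0.3],
    [0,0,-0.7],
    [0,0,-1],
    [0,0,0],
    [0,0,0],
    [0,0,0],
    [0,0,0],
    [0,0,0],
    [0,0,0],
    [0,0,0],
    [0,0,0],
    [0,0,0],
  ],
  rotation=[
    [0,0,0],
    [0,0,0],
    [0,0,0],
    [0,0,0.95],
    [0,0,0.95],
    [0,0,0.95],
    [0,0,0.95],
    [0,0,0.95],
    [0,0,0.95],
    [0,0,0.95],
    [0,0,0.95],
    [0,0,0],
  ],
)

```text
time: 22.8
tool_pos: [0.5396, 0.2247, 0.1527]
tcp_rot: [2.422, 2.001, 0.001]
wrist_force: [0.4, -0.6, -1.3]
width: 0.343
grip_force: 35.3
```

```bash
python3 - <<'E'
from h import *
t=STOP+Y*(.065+.028+.012)
goto([t[0],t[1],.12],-.19)
E
```

```text
t 22.8 pos [0.5396 0.2247 0.1527] travel tool units [-9.465  1.042  0.651] tool z [ 0.  0. -1.]
yaw now -0.19 turn about tool z, in units of 6deg: 0.0 alt -30.0 q6 0.542
```

>>> apply_moves(
  fingers=[0,0,0,0,0,0,0,0,0,0,0,0],
  travel=[
    [-0.94,0.104,0],
    [-0.95,0.104,0],
    [-0.95,0.104,0],
    [-0.95,0.104,0],
    [-0.95,0.104,0],
    [-0.95,0.104,0],
    [-0.95,0.104,0],
    [-0.95,0.104,0],
    [-0.94,0.104,0],
    [-0.93,0.104,0],
    [0,0,0.5],
    [0,0,0.4],
  ],
  rotation=[
    [0,0,0],
    [0,0,0],
    [0,0,0],
    [0,0,0],
    [0,0,0],
    [0,0,0],
    [0,0,0],
    [0,0,0],
    [0,0,0],
    [0,0,0],
    [0,0,0],
    [0,0,0],
  ],
)

```text
time: 24.0
tool_pos: [0.5019, -0.2519, 0.1074]
tcp_rot: [2.421, 1.999, 0.001]
wrist_force: [0.0, 0.3, -2.3]
width: 0.344
grip_force: 35.4
```

```bash
python3 - <<'E'
from h import *
t=STOP+Y*(.065+.028+.012)
goto([t[0],t[1],.029],-.19)
E
```

```text
t 24.0 pos [ 0.5019 -0.2519  0.1074] travel tool units [ 0.04  -0.017  1.569] tool z [ 0.002 -0.001 -1.   ]
yaw now -0.19 turn about tool z, in units of 6deg: -0.0 alt 30.0 q6 -0.319
```

>>> apply_moves(
  fingers=[0,0,0,0,0,0,0,0,0],
  travel=[
    [0.04,-0.02,0.7],
    [0,0,0.6],
    [0,0,0.27],
    [0,0,0],
    [-0.1,0,0],
    [-0.08,0,0],
    [-0.05,0,0],
    [-0.05,0,0],
    [0,0,0],
  ],
  rotation=[
    [0,0,0],
    [0,0,0],
    [0,0,0],
    [0,0,0],
    [0,0,0],
    [0,0,0],
    [0,0,0],
    [0,0,0],
    [0,0,0],
  ],
)

```text
time: 24.9
tool_pos: [0.4985, -0.2616, 0.0285]
tcp_rot: [2.422, 2.001, 0.0]
wrist_force: [-0.6, 0.5, -2.1]
width: 0.343
grip_force: 38.8
```

>>> apply_moves(
  fingers=[0,0,0,0,0],
  travel=[
    [0,0,0.02],
    [-0.04,0,0],
    [-0.04,0,0],
    [-0.02,0,0],
    [0,0,0],
  ],
  rotation=[
    [0,0,0],
    [0,0,0],
    [0,0,0],
    [0,0,0],
    [0,0,0],
  ],
)

```text
time: 25.4
tool_pos: [0.4985, -0.262, 0.0275]
tcp_rot: [-2.42, -1.997, -0.008]
wrist_force: [3.3, 15.5, 3.9]
width: 0.344
grip_force: 39.5
```

Contact at 15 N. I'll back off, release and rise.

>>> apply_moves(
  fingers=[0,0,1,1,1,1,1,1,1],
  travel=[
    [0.07,0,0],
    [0,0,0],
    [0,0,0],
    [0,0,0],
    [0,0,0],
    [0,0,-0.8],
    [0,0,-0.9],
    [0,0,-0.9],
    [0,0,-0.8],
  ],
  rotation=[
    [0,0,0],
    [0,0,0],
    [0,0,0],
    [0,0,0],
    [0,0,0],
    [0,0,0],
    [0,0,0],
    [0,0,0],
    [0,0,0],
  ],
)

```text
time: 26.3
tool_pos: [0.4984, -0.2633, 0.1998]
tcp_rot: [2.421, 2.0, 0.001]
wrist_force: [1.3, -1.4, -0.3]
width: 0.997
grip_force: 0.0
```

```bash
python3 - <<'E'
from h import *
r=locate(['wrist'],{'block1':(*(STOP+Y*.033),.006,1.38),'block2':(*(STOP+Y*.093),.006,1.38)})
print(*[intray(v) for v in r.values()])
r=locate(['top','scene'],dict(block3=(.5255,.1295,.032,2.05)))
k=r['block3'];goto([k[0],k[1],.20],k[2]-np.pi/2)
E
```

```text
block1 [ 0.4966 -0.2635  1.3944] 0.823 
block2 [ 0.497  -0.2624  1.3862] 0.947 
[-0.0023  0.0907  0.0136] [-0.0021  0.0919  0.0054]
block3 [0.5266 0.129  2.1103] 0.865 [[0.528, 0.13, 2.0597], [0.5273, 0.1268, 2.1417]]
t 26.6 pos [ 0.4972 -0.2624  0.1958] travel tool units [ 7.798 -0.898 -0.076] tool z [-0.002  0.001 -1.   ]
yaw now -0.19 turn about tool z, in units of 6deg: -6.96 alt 23.04 q6 -0.34
```

>>> apply_moves(
  fingers=[1,1,1,1,1,1,1,1,1],
  travel=[
    [0.867,-0.1,0],
    [0.867,-0.1,0],
    [0.867,-0.1,0],
    [0.867,-0.1,0],
    [0.867,-0.1,0],
    [0.867,-0.1,0],
    [0.867,-0.1,0],
    [0.867,-0.1,0],
    [0.867,-0.1,0],
  ],
  rotation=[
    [0,0,0],
    [0,0,0],
    [0,0,0],
    [0,0,0],
    [0,0,0],
    [0,0,0],
    [0,0,0],
    [0,0,0],
    [0,0,0],
  ],
)

```text
time: 27.5
tool_pos: [0.5259, 0.1304, 0.1947]
tcp_rot: [-2.42, -2.0, 0.006]
wrist_force: [0.3, -0.5, 0.1]
width: 1.001
grip_force: 0.0
```

>>> apply_moves(
  fingers=[1,1,1,1,1,1,1,1],
  travel=[
    [0,0,0],
    [0,0,0],
    [0,0,0],
    [0,0,0],
    [0,0,0],
    [0,0,0],
    [0,0,0],
    [0,0,0],
  ],
  rotation=[
    [0,0,-0.9],
    [0,0,-0.9],
    [0,0,-0.9],
    [0,0,-0.9],
    [0,0,-0.9],
    [0,0,-0.9],
    [0,0,-0.9],
    [0,0,0],
  ],
)

```text
time: 28.3
tool_pos: [0.5261, 0.1286, 0.1947]
tcp_rot: [-1.641, -2.675, 0.005]
wrist_force: [-0.7, -0.2, -0.6]
width: 1.001
grip_force: 0.0
```

```bash
python3 - <<'E'
from h import *
r=locate(['wrist'],dict(block3=(.5255,.1295,.032,2.05),block4=(.4525,.243,.032,2.),block5=(.624,.189,.032,1.95)))
k=r['block3'];goto([k[0],k[1],.05],k[2]-np.pi/2)
E
```

```text
block3 [0.5252 0.13   2.0593] 0.96 
block4 [0.4528 0.2427 2.0102] 0.979 
block5 [0.6238 0.189  1.9271] 0.957 
t 28.4 pos [0.5265 0.1287 0.1955] travel tool units [ 3.20e-02 -2.00e-03  2.91e+00] tool z [-0.003 -0.001 -1.   ]
yaw now 0.468 turn about tool z, in units of 6deg: -0.2 alt 29.8 q6 -0.274
```

>>> apply_moves(
  fingers=[1,1,1,1,1,0,0,0,0,0,0],
  travel=[
    [0.03,0,0],
    [0,0,0.8],
    [0,0,0.8],
    [0,0,0.8],
    [0,0,0.63],
    [0,0,0],
    [0,0,0],
    [0,0,0],
    [0,0,0],
    [0,0,0],
    [0,0,0],
  ],
  rotation=[
    [0,0,-0.2],
    [0,0,0],
    [0,0,0],
    [0,0,0],
    [0,0,0],
    [0,0,0],
    [0,0,0],
    [0,0,0],
    [0,0,0],
    [0,0,0],
    [0,0,0],
  ],
)

```text
time: 29.5
tool_pos: [0.5292, 0.1307, 0.0485]
tcp_rot: [1.613, 2.692, 0.005]
wrist_force: [0.5, -0.6, 6.9]
width: 0.343
grip_force: 36.2
```

>>> apply_moves(
  fingers=[0,0,0,0,0,0,0,0,0,0,0],
  travel=[
    [0,0,-0.3],
    [0,0,-0.7],
    [0,0,-1],
    [0,0,0],
    [0,0,0],
    [0,0,0],
    [0,0,0],
    [0,0,0],
    [0,0,0],
    [0,0,0],
    [0,0,0],
  ],
  rotation=[
    [0,0,0],
    [0,0,0],
    [0,0,0],
    [0,0,0.93],
    [0,0,0.93],
    [0,0,0.93],
    [0,0,0.93],
    [0,0,0.93],
    [0,0,0.93],
    [0,0,0.93],
    [0,0,0],
  ],
)

```text
time: 30.6
tool_pos: [0.5266, 0.1303, 0.1466]
tcp_rot: [2.423, 2.0, 0.001]
wrist_force: [0.3, -0.4, -1.3]
width: 0.342
grip_force: 35.2
```

```bash
python3 - <<'E'
from h import *
t=STOP+Y*(.120+.024+.012)
goto([t[0],t[1],.10],-.19)
E
```

```text
t 30.6 pos [0.5266 0.1303 0.1466] travel tool units [-6.541  0.948  0.931] tool z [ 0.  0. -1.]
yaw now -0.191 turn about tool z, in units of 6deg: -0.01 alt 29.99 q6 0.387
```

>>> apply_moves(
  fingers=[0,0,0,0,0,0,0,0,0,0],
  travel=[
    [-0.8,0.12,0],
    [-0.95,0.14,0],
    [-0.95,0.14,0],
    [-0.95,0.14,0],
    [-0.95,0.14,0],
    [-0.95,0.14,0],
    [-0.95,0.12,0],
    [0,0,0.5],
    [0,0,0.4],
    [0,0,0],
  ],
  rotation=[
    [0,0,0],
    [0,0,0],
    [0,0,0],
    [0,0,0],
    [0,0,0],
    [0,0,0],
    [0,0,0],
    [0,0,0],
    [0,0,0],
    [0,0,0],
  ],
)

```text
time: 31.6
tool_pos: [0.5085, -0.1972, 0.0981]
tcp_rot: [-2.418, -1.997, 0.004]
wrist_force: [-1.2, 0.9, -1.0]
width: 0.345
grip_force: 35.1
```

```bash
python3 - <<'E'
from h import *
t=STOP+Y*(.120+.024+.012)
goto([t[0],t[1],.023],-.19)
E
```

```text
t 31.6 pos [ 0.5085 -0.1972  0.0981] travel tool units [-0.043  0.072  1.501] tool z [-0.006  0.003 -1.   ]
yaw now -0.19 turn about tool z, in units of 6deg: 0.0 alt -30.0 q6 -0.226
```

>>> apply_moves(
  fingers=[0,0,0,0,0,0,0,0,0,0],
  travel=[
    [0,0.05,0.7],
    [0,0,0.5],
    [0,0,0.3],
    [0,0,0],
    [-0.1,0,0],
    [-0.08,0,0],
    [-0.05,0,0],
    [-0.05,0,0],
    [-0.04,0,0],
    [0,0,0],
  ],
  rotation=[
    [0,0,0],
    [0,0,0],
    [0,0,0],
    [0,0,0],
    [0,0,0],
    [0,0,0],
    [0,0,0],
    [0,0,0],
    [0,0,0],
    [0,0,0],
  ],
)

```text
time: 32.6
tool_pos: [0.5127, -0.2115, 0.0274]
tcp_rot: [-2.424, -1.997, -0.008]
wrist_force: [2.8, 13.3, 4.0]
width: 0.344
grip_force: 35.9
```

>>> apply_moves(
  fingers=[0,0,0,0,0],
  travel=[
    [0.25,0,0],
    [0,0,-0.5],
    [0,0,-0.5],
    [0,0,0],
    [0,0,0],
  ],
  rotation=[
    [0,0,0],
    [0,0,0],
    [0,0,0],
    [0,0,0],
    [0,0,0],
  ],
)

```text
time: 33.1
tool_pos: [0.5138, -0.2019, 0.0765]
tcp_rot: [2.421, 1.999, 0.001]
wrist_force: [0.5, -0.6, -2.1]
width: 0.341
grip_force: 35.3
```

```bash
python3 - <<'E'
from h import *
save(read_camera('wrist'),'w5.png')
t=STOP+Y*(.120+.024+.012)
goto([t[0],t[1],.023],-.19)
print(read_state()['wrist_force'])
E
```

```text
t 33.1 pos [ 0.5128 -0.2015  0.0753] travel tool units [ 0.027 -0.038  1.047] tool z [-0. -0. -1.]
yaw now -0.19 turn about tool z, in units of 6deg: -0.0 alt 30.0 q6 -0.229
[ 0.94221266 -0.00610091 -1.1360118 ]
```

View pics/w5.png

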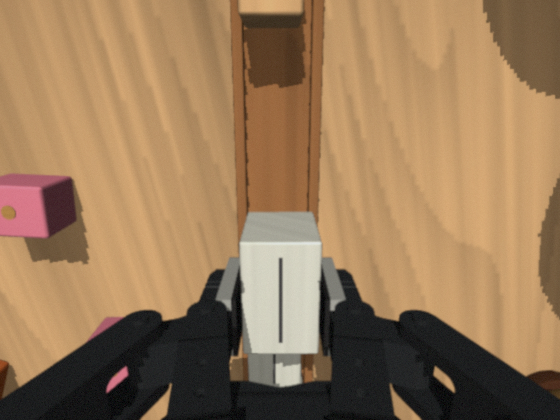

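The block3 grip is fine and sits over the channel. My lateral correction chased a lagging reading, so I'll take it back and lower again.

>>> apply_moves(
  fingers=[0,0,0,0,0,0],
  travel=[
    [0.02,-0.04,0.3],
    [0,0,0.5],
    [0,0,0.1],
    [0,0,0.1],
    [0,0,0],
    [0,0,0],
  ],
  rotation=[
    [0,0,0],
    [0,0,0],
    [0,0,0],
    [0,0,0],
    [0,0,0],
    [0,0,0],
  ],
)

```text
time: 33.75
tool_pos: [0.511, -0.2001, 0.0255]
tcp_rot: [-2.422, -1.999, 0.001]
wrist_force: [0.2, 0.0, -0.6]
width: 0.347
grip_force: 35.4
```

>>> apply_moves(
  fingers=[0,0,0,0,0,0,0,0],
  travel=[
    [0,0,0.04],
    [0,0,0],
    [-0.08,0,0],
    [-0.08,0,0],
    [-0.05,0,0],
    [-0.05,0,0],
    [-0.05,0,0],
    [0,0,0],
  ],
  rotation=[
    [0,0,0],
    [0,0,0],
    [0,0,0],
    [0,0,0],
    [0,0,0],
    [0,0,0],
    [0,0,0],
    [0,0,0],
  ],
)

```text
time: 34.55
tool_pos: [0.5096, -0.2109, 0.0241]
tcp_rot: [-2.421, -1.993, -0.01]
wrist_force: [4.5, 19.6, 3.1]
width: 0.342
grip_force: 36.0
```

>>> apply_moves(
  fingers=[0,0,1,1,1,1,1,1,1],
  travel=[
    [0.08,0,0],
    [0,0,0.02],
    [0,0,0],
    [0,0,0],
    [0,0,0],
    [0,0,-0.8],
    [0,0,-0.9],
    [0,0,-0.9],
    [0,0,-0.9],
  ],
  rotation=[
    [0,0,0],
    [0,0,0],
    [0,0,0],
    [0,0,0],
    [0,0,0],
    [0,0,0],
    [0,0,0],
    [0,0,0],
    [0,0,0],
  ],
)

```text
time: 35.45
tool_pos: [0.5089, -0.212, 0.1995]
tcp_rot: [2.423, 1.999, -0.0]
wrist_force: [0.6, -0.3, 0.0]
width: 1.001
grip_force: 0.0
```

```bash
python3 - <<'E'
from h import *
r=locate(['wrist'],{'block2':(*(STOP+Y*.092),.006,1.38),'block3':(*(STOP+Y*.144),.006,1.38)})
print(*[intray(v) for v in r.values()])
save(read_camera('wrist'),'w6.png')
r=locate(['top','scene'],dict(block4=(.4528,.2427,.032,2.01)))
k=r['block4'];goto([k[0],k[1],.20],2.01-np.pi/2)
E
```

```text
block2 [ 0.4962 -0.2654  1.3649] 0.822 
block3 [ 0.5081 -0.2108  1.3816] 0.971 
[-0.0023  0.0887 -0.0159] [-0.001   0.1447  0.0008]
block4 [0.4536 0.2434 2.0428] 0.906 [[0.4539, 0.2442, 2.004], [0.4538, 0.2422, 2.0749]]
t 35.8 pos [ 0.508  -0.2112  0.1959] travel tool units [ 8.722 -2.793 -0.067] tool z [-0.003  0.001 -1.   ]
yaw now -0.191 turn about tool z, in units of 6deg: -6.02 alt 23.98 q6 -0.248
```

View pics/w6.png

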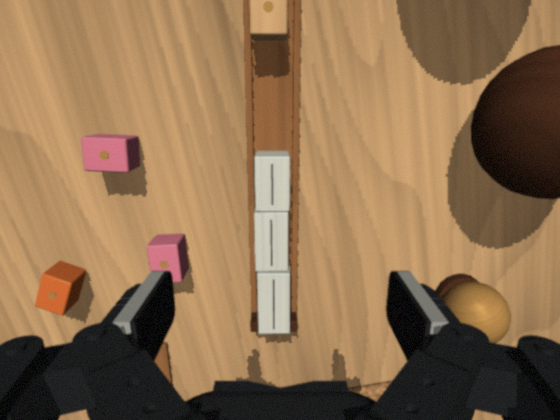

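Blocks 1–3 sit flat and tight in the channel at (273,300), (273,240) and (273,180). Block4 is next.

>>> apply_moves(
  fingers=[1,1,1,1,1,1,1,1,1,1],
  travel=[
    [0.872,-0.28,0],
    [0.872,-0.28,0],
    [0.872,-0.28,0],
    [0.872,-0.28,0],
    [0.872,-0.28,0],
    [0.872,-0.28,0],
    [0.872,-0.28,0],
    [0.872,-0.28,0],
    [0.872,-0.28,0],
    [0.872,-0.28,0],
  ],
  rotation=[
    [0,0,0],
    [0,0,0],
    [0,0,0],
    [0,0,0],
    [0,0,0],
    [0,0,0],
    [0,0,0],
    [0,0,0],
    [0,0,0],
    [0,0,0],
  ],
)

```text
time: 36.8
tool_pos: [0.4527, 0.2443, 0.1957]
tcp_rot: [-2.422, -2.0, 0.005]
wrist_force: [0.7, -1.2, 0.3]
width: 0.999
grip_force: 0.0
```

>>> apply_moves(
  fingers=[1,1,1,1,1,1,1,1],
  travel=[
    [0,0,0],
    [0,0,0],
    [0,0,0],
    [0,0,0],
    [0,0,0],
    [0,0,0],
    [0,0,0],
    [0,0,0],
  ],
  rotation=[
    [0,0,-0.86],
    [0,0,-0.86],
    [0,0,-0.86],
    [0,0,-0.86],
    [0,0,-0.86],
    [0,0,-0.86],
    [0,0,-0.86],
    [0,0,0],
  ],
)

```text
time: 37.6
tool_pos: [0.4532, 0.2424, 0.1956]
tcp_rot: [-1.682, -2.651, 0.005]
wrist_force: [0.3, -0.3, 0.4]
width: 1.002
grip_force: 0.0
```

```bash
python3 - <<'E'
from h import *
r=locate(['wrist'],dict(block4=(.4525,.243,.032,2.01),block5=(.624,.189,.032,1.94)))
k=r['block4'];goto([k[0],k[1],.042],k[2]-np.pi/2)
E
```

```text
block4 [0.4523 0.243  1.9975] 0.955 
block5 not seen
t 37.7 pos [0.4536 0.2426 0.1962] travel tool units [ 0.017 -0.012  3.085] tool z [-0.003 -0.001 -1.   ]
yaw now 0.438 turn about tool z, in units of 6deg: 0.11 alt -29.89 q6 0.005
```

>>> apply_moves(
  fingers=[1,1,1,1,1,0,0,0,0,0,0],
  travel=[
    [0.02,-0.01,0],
    [0,0,0.8],
    [0,0,0.8],
    [0,0,0.8],
    [0,0,0.69],
    [0,0,0],
    [0,0,0],
    [0,0,0],
    [0,0,0],
    [0,0,0],
    [0,0,0],
  ],
  rotation=[
    [0,0,0.1],
    [0,0,0],
    [0,0,0],
    [0,0,0],
    [0,0,0],
    [0,0,0],
    [0,0,0],
    [0,0,0],
    [0,0,0],
    [0,0,0],
    [0,0,0],
  ],
)

```text
time: 38.8
tool_pos: [0.4557, 0.2448, 0.046]
tcp_rot: [1.696, 2.641, 0.007]
wrist_force: [-0.8, -0.0, 8.4]
width: 0.347
grip_force: 35.9
```

>>> apply_moves(
  fingers=[0,0,0,0,0,0,0,0,0,0,0],
  travel=[
    [0,0,-0.3],
    [0,0,-0.7],
    [0,0,-1],
    [0,0,0],
    [0,0,0],
    [0,0,0],
    [0,0,0],
    [0,0,0],
    [0,0,0],
    [0,0,0],
    [0,0,0],
  ],
  rotation=[
    [0,0,0],
    [0,0,0],
    [0,0,0],
    [0,0,0.84],
    [0,0,0.84],
    [0,0,0.84],
    [0,0,0.84],
    [0,0,0.84],
    [0,0,0.84],
    [0,0,0.84],
    [0,0,0],
  ],
)

```text
time: 39.9
tool_pos: [0.4536, 0.2438, 0.1439]
tcp_rot: [2.419, 2.005, 0.001]
wrist_force: [-0.1, 0.0, -1.6]
width: 0.341
grip_force: 34.9
```

```bash
python3 - <<'E'
from h import *
t=STOP+Y*(.169+.020+.012)
goto([t[0],t[1],.10],-.19)
locate(['top','scene'],dict(block5=(.6245,.189,.032,1.93),keeper=(.534,-.072,.006,1.388)))
E
```

```text
t 39.9 pos [0.4536 0.2438 0.1439] travel tool units [-7.605  2.781  0.875] tool z [ 0.001  0.    -1.   ]
yaw now -0.187 turn about tool z, in units of 6deg: 0.03 alt -29.97 q6 0.631
block5 [0.6256 0.188  1.9464] 0.88 [[0.6271, 0.1892, 1.9452], [0.6249, 0.1873, 1.911]]
keeper [ 0.5343 -0.0739  1.402 ] 0.856 [[0.5346, -0.073, 1.349], [0.5331, -0.0751, 1.2703]]
```

>>> apply_moves(
  fingers=[0,0,0,0,0,0,0,0,0,0,0,0],
  travel=[
    [-0.845,0.309,0],
    [-0.845,0.309,0],
    [-0.845,0.309,0],
    [-0.845,0.309,0],
    [-0.845,0.309,0],
    [-0.845,0.309,0],
    [-0.845,0.309,0],
    [-0.845,0.309,0],
    [-0.845,0.309,0],
    [0,0,0.6],
    [0,0,0.3],
    [0,0,0],
  ],
  rotation=[
    [0,0,0],
    [0,0,0],
    [0,0,0],
    [0,0,0],
    [0,0,0],
    [0,0,0],
    [0,0,0],
    [0,0,0],
    [0,0,0],
    [0,0,0],
    [0,0,0],
    [0,0,0],
  ],
)

```text
time: 41.4
tool_pos: [0.5165, -0.1544, 0.0949]
tcp_rot: [-2.413, -2.001, 0.006]
wrist_force: [-0.6, 0.5, -1.5]
width: 0.345
grip_force: 35.0
```

>>> apply_moves(
  fingers=[0,0,0],
  travel=[
    [0,0,0.5],
    [0,0,0.3],
    [0,0,0],
  ],
  rotation=[
    [0,0,0],
    [0,0,0],
    [0,0,0],
  ],
)

```text
time: 41.7
tool_pos: [0.5174, -0.1539, 0.0561]
tcp_rot: [-2.413, -2.004, 0.004]
wrist_force: [0.3, 0.7, -1.3]
width: 0.341
grip_force: 35.0
```

```bash
python3 - <<'E'
from h import *
t=STOP+Y*(.169+.020+.012)-X*.0006
goto([t[0],t[1],.021],-.19)
E
```

```text
t 41.7 pos [ 0.5174 -0.1539  0.0561] travel tool units [-0.026  0.042  0.701] tool z [-0.005  0.002 -1.   ]
yaw now -0.185 turn about tool z, in units of 6deg: 0.05 alt -29.95 q6 -0.151
```

>>> apply_moves(
  fingers=[0,0,0,0,0,0,0,0,0,0,0],
  travel=[
    [0,0.015,0],
    [0,0,0.5],
    [0,0,0.2],
    [0,0,0],
    [0,0,0],
    [-0.1,0,0],
    [-0.08,0,0],
    [-0.05,0,0],
    [-0.05,0,0],
    [-0.03,0,0],
    [0,0,0],
  ],
  rotation=[
    [0,0,0.04],
    [0,0,0],
    [0,0,0],
    [0,0,0],
    [0,0,0],
    [0,0,0],
    [0,0,0],
    [0,0,0],
    [0,0,0],
    [0,0,0],
    [0,0,0],
  ],
)

```text
time: 42.8
tool_pos: [0.5192, -0.1668, 0.0243]
tcp_rot: [-2.423, -1.994, -0.011]
wrist_force: [4.4, 18.8, 3.9]
width: 0.345
grip_force: 35.6
```

>>> apply_moves(
  fingers=[0,0,1,1,1,1,1,1,1],
  travel=[
    [0.09,0,0],
    [0,0,0],
    [0,0,0],
    [0,0,0],
    [0,0,0],
    [0,0,-0.8],
    [0,0,-0.9],
    [0,0,-0.9],
    [0,0,-0.9],
  ],
  rotation=[
    [0,0,0],
    [0,0,0],
    [0,0,0],
    [0,0,0],
    [0,0,0],
    [0,0,0],
    [0,0,0],
    [0,0,0],
    [0,0,0],
  ],
)

```text
time: 43.7
tool_pos: [0.5179, -0.1669, 0.1999]
tcp_rot: [-2.423, -2.0, 0.0]
wrist_force: [1.6, 0.6, -0.3]
width: 1.001
grip_force: 0.0
```

```bash
python3 - <<'E'
from h import *
r=locate(['wrist'],{'block4':(*(STOP+Y*.189),.006,1.38),'keeper':(*(STOP+Y*.284-X*.002),.006,1.38)})
print(*[intray(v) for v in r.values()])
save(read_camera('wrist'),'w7.png')
r=locate(['top','scene'],dict(block5=(.6245,.189,.032,1.94)))
k=r['block5'];goto([k[0]-.001,k[1]+.001,.20],1.94-np.pi/2)
E
```

```text
block4 [ 0.5165 -0.1675  1.3811] 0.975 
keeper [ 0.5323 -0.0745  1.3888] 0.964 
[-0.0009  0.1888  0.0003] [-0.0029  0.283   0.008 ]
block5 [0.6263 0.1892 1.8975] 0.875 [[0.6275, 0.19, 1.8986], [0.6252, 0.1883, 1.985]]
t 44.1 pos [ 0.5169 -0.1662  0.1959] travel tool units [ 7.41   0.777 -0.08 ] tool z [-0.004  0.001 -1.   ]
yaw now -0.191 turn about tool z, in units of 6deg: -5.35 alt 24.65 q6 -0.166
```

View pics/w7.png

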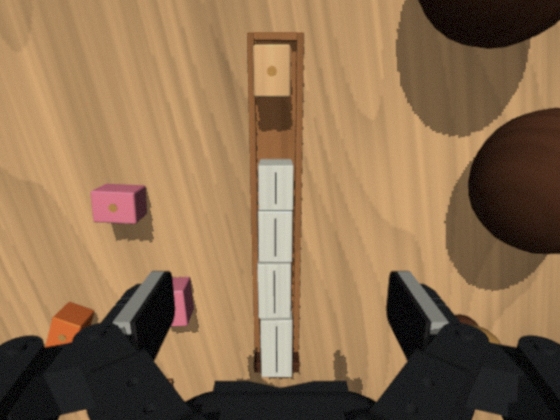

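Four blocks are tight in the row, with block4 at (276,185) and the keeper still at (273,68). Now block5.

>>> apply_moves(
  fingers=[1,1,1,1,1,1,1,1,1],
  travel=[
    [0.823,0.08,0],
    [0.823,0.08,0],
    [0.823,0.08,0],
    [0.823,0.08,0],
    [0.823,0.08,0],
    [0.823,0.08,0],
    [0.823,0.08,0],
    [0.823,0.08,0],
    [0.823,0.08,0],
  ],
  rotation=[
    [0,0,0],
    [0,0,0],
    [0,0,0],
    [0,0,0],
    [0,0,0],
    [0,0,0],
    [0,0,0],
    [0,0,0],
    [0,0,0],
  ],
)

```text
time: 45.0
tool_pos: [0.623, 0.1916, 0.1958]
tcp_rot: [-2.421, -1.999, 0.005]
wrist_force: [1.3, -1.0, 0.4]
width: 1.005
grip_force: 0.0
```

>>> apply_moves(
  fingers=[1,1,1,1,1,1,1],
  travel=[
    [0,0,0],
    [0,0,0],
    [0,0,0],
    [0,0,0],
    [0,0,0],
    [0,0,0],
    [0,0,0],
  ],
  rotation=[
    [0,0,-0.89],
    [0,0,-0.89],
    [0,0,-0.89],
    [0,0,-0.89],
    [0,0,-0.89],
    [0,0,-0.89],
    [0,0,0],
  ],
)

```text
time: 45.7
tool_pos: [0.6228, 0.1899, 0.1959]
tcp_rot: [-1.775, -2.589, 0.005]
wrist_force: [-0.4, -0.4, -0.8]
width: 0.997
grip_force: 0.0
```

```bash
python3 - <<'E'
from h import *
r=locate(['wrist'],dict(block5=(.625,.189,.032,1.94)))
k=r['block5'];goto([k[0],k[1],.041],k[2]-np.pi/2)
E
```

```text
block5 not seenTraceback (most recent call last):
  File "<stdin>", line 3, in <module>
KeyError: 'block5'
```

```bash
python3 - <<'E'
from h import *
for n in ['wrist','top','scene']:
    c=read_camera(n)
    if n=='wrist': save(c,'w8.png')
    for d in regions_of(n,'block5'):
        m=np.array(d['mask'].nonzero()[::-1]).mean(1);print(n,round(d['p'],2),d['bbox'],np.round(toworld(c,[m],.05)[0],3))
E
```

```text
wrist 0.8 [266.0, 170.3, 41.1, 46.8] [0.624 0.189 0.05 ]
wrist 0.22 [75.1, 411.1, 7.3, 8.0] [ 0.511 -0.104  0.05 ]
top 0.71 [366.5, 209.9, 24.5, 14.0] [ 0.486 -0.318  0.05 ]
top 0.69 [326.1, 204.7, 22.4, 18.6] [ 0.505 -0.206  0.05 ]
top 0.55 [341.8, 206.9, 28.6, 20.5] [ 0.495 -0.258  0.05 ]
top 0.53 [310.0, 204.5, 16.7, 16.9] [ 0.514 -0.161  0.05 ]
top 0.45 [181.1, 174.6, 16.3, 14.2] [0.624 0.187 0.05 ]
scene 0.89 [160.2, 251.7, 36.9, 34.2] [ 0.5   -0.323  0.05 ]
scene 0.78 [235.0, 234.0, 20.7, 23.0] [ 0.532 -0.175  0.05 ]
scene 0.76 [213.3, 238.9, 27.1, 22.9] [ 0.523 -0.217  0.05 ]
scene 0.72 [385.2, 188.5, 22.0, 21.6] [0.626 0.187 0.05 ]
```

View pics/w8.png

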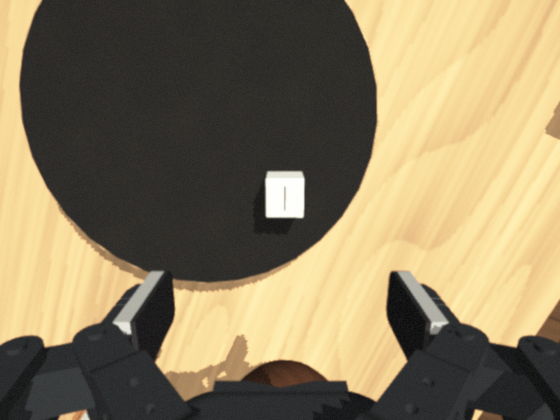

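Block5 is still in place at (285,195); the network just missed it that once. I'll fit it again.

```bash
python3 - <<'E'
from h import *
r=locate(['wrist'],dict(block5=(.624,.189,.032,1.94)))
k=r['block5'];goto([k[0],k[1],.040],k[2]-np.pi/2)
E
```

```text
block5 [0.6244 0.1896 1.926 ] 0.95 
t 46.2 pos [0.6238 0.1902 0.1983] travel tool units [-0.016  0.006  3.167] tool z [ 0.  0. -1.]
yaw now 0.368 turn about tool z, in units of 6deg: 0.13 alt -29.87 q6 -0.111
```

>>> apply_moves(
  fingers=[1,1,1,1,1,0,0,0,0,0,0],
  travel=[
    [-0.01,0,0],
    [0,0,0.8],
    [0,0,0.8],
    [0,0,0.8],
    [0,0,0.82],
    [0,0,0],
    [0,0,0],
    [0,0,0],
    [0,0,0],
    [0,0,0],
    [0,0,0],
  ],
  rotation=[
    [0,0,0.1],
    [0,0,0],
    [0,0,0],
    [0,0,0],
    [0,0,0],
    [0,0,0],
    [0,0,0],
    [0,0,0],
    [0,0,0],
    [0,0,0],
    [0,0,0],
  ],
)

```text
time: 47.3
tool_pos: [0.6267, 0.1905, 0.0409]
tcp_rot: [1.788, 2.578, 0.007]
wrist_force: [-0.3, -0.0, 7.6]
width: 0.341
grip_force: 35.7
```

>>> apply_moves(
  fingers=[0,0,0,0,0,0,0,0,0,0],
  travel=[
    [0,0,-0.3],
    [0,0,-0.7],
    [0,0,-1],
    [0,0,0],
    [0,0,0],
    [0,0,0],
    [0,0,0],
    [0,0,0],
    [0,0,0],
    [0,0,0],
  ],
  rotation=[
    [0,0,0],
    [0,0,0],
    [0,0,0],
    [0,0,0.86],
    [0,0,0.86],
    [0,0,0.86],
    [0,0,0.86],
    [0,0,0.86],
    [0,0,0.86],
    [0,0,0],
  ],
)

```text
time: 48.3
tool_pos: [0.624, 0.1897, 0.1384]
tcp_rot: [2.414, 2.01, 0.001]
wrist_force: [-0.4, 1.1, -0.9]
width: 0.344
grip_force: 34.8
```

```bash
python3 - <<'E'
from h import *
t=STOP+Y*(.209+.016+.012)-X*.0006
goto([t[0],t[1],.09],-.19)
locate(['top','scene'],dict(keeper=(.5323,-.0745,.006,1.388)))
E
```

```text
t 48.3 pos [0.624  0.1897 0.1384] travel tool units [-6.451 -0.805  0.966] tool z [ 0.001  0.    -1.   ]
yaw now -0.182 turn about tool z, in units of 6deg: 0.07 alt -29.93 q6 0.439
keeper [ 0.5338 -0.0741  1.3675] 0.801 [[0.5339, -0.073, 1.4693], [0.534, -0.0745, 1.3721]]
```

>>> apply_moves(
  fingers=[0,0,0,0,0,0,0,0,0,0],
  travel=[
    [-0.92,-0.115,0],
    [-0.92,-0.115,0],
    [-0.92,-0.115,0],
    [-0.92,-0.115,0],
    [-0.92,-0.115,0],
    [-0.92,-0.115,0],
    [-0.93,-0.115,0],
    [0,0,0.7],
    [0,0,0.6],
    [0,0,0],
  ],
  rotation=[
    [0,0,0.07],
    [0,0,0],
    [0,0,0],
    [0,0,0],
    [0,0,0],
    [0,0,0],
    [0,0,0],
    [0,0,0],
    [0,0,0],
    [0,0,0],
  ],
)

```text
time: 49.5
tool_pos: [0.5198, -0.1191, 0.0682]
tcp_rot: [-2.416, -1.996, 0.008]
wrist_force: [-1.1, 0.2, -1.3]
width: 0.342
grip_force: 34.9
```

>>> apply_moves(
  fingers=[0,0],
  travel=[
    [0,0,0.3],
    [0,0,0],
  ],
  rotation=[
    [0,0,0],
    [0,0,0],
  ],
)

```text
time: 49.7
tool_pos: [0.5238, -0.1191, 0.0567]
tcp_rot: [-2.42, -2.002, 0.001]
wrist_force: [-0.5, 0.5, -1.9]
width: 0.348
grip_force: 34.9
```

```bash
python3 - <<'E'
from h import *
t=STOP+Y*(.209+.016+.012)-X*.0006
goto([t[0],t[1],.016],-.19)
E
```

```text
t 49.7 pos [ 0.5238 -0.1191  0.0567] travel tool units [-0.014  0.046  0.813] tool z [-0.001  0.    -1.   ]
yaw now -0.188 turn about tool z, in units of 6deg: 0.01 alt -29.99 q6 -0.081
```

>>> apply_moves(
  fingers=[0,0,0],
  travel=[
    [0,0.015,0.4],
    [0,0,0],
    [0,0,0],
  ],
  rotation=[
    [0,0,0],
    [0,0,0],
    [0,0,0],
  ],
)

```text
time: 50.0
tool_pos: [0.5252, -0.1193, 0.038]
tcp_rot: [2.421, 2.002, 0.0]
wrist_force: [-0.2, -0.0, -0.2]
width: 0.344
grip_force: 34.9
```

```bash
python3 - <<'E'
from h import *
t=STOP+Y*(.209+.016+.012)-X*.0006
goto([t[0],t[1],.016],-.19)
E
```

```text
t 50.0 pos [ 0.5252 -0.1193  0.038 ] travel tool units [-0.014  0.018  0.44 ] tool z [ 0. -0. -1.]
yaw now -0.189 turn about tool z, in units of 6deg: 0.01 alt -29.99 q6 -0.081
```

>>> apply_moves(
  fingers=[0,0,0,0,0,0,0,0,0,0],
  travel=[
    [0,0.01,0.3],
    [0,0,0.13],
    [0,0,0],
    [0,0,0],
    [-0.1,0,0],
    [-0.08,0,0],
    [-0.05,0,0],
    [-0.05,0,0],
    [-0.03,0,0],
    [0,0,0],
  ],
  rotation=[
    [0,0,0],
    [0,0,0],
    [0,0,0],
    [0,0,0],
    [0,0,0],
    [0,0,0],
    [0,0,0],
    [0,0,0],
    [0,0,0],
    [0,0,0],
  ],
)

```text
time: 51.0
tool_pos: [0.523, -0.1315, 0.0159]
tcp_rot: [-2.421, -1.996, -0.007]
wrist_force: [3.0, 14.8, 1.6]
width: 0.342
grip_force: 35.2
```

>>> apply_moves(
  fingers=[0,0,1,1,1,1,1,1,1],
  travel=[
    [0.08,0,0],
    [0,0,0],
    [0,0,0],
    [0,0,0],
    [0,0,0],
    [0,0,-0.8],
    [0,0,-0.9],
    [0,0,-0.9],
    [0,0,-0.9],
  ],
  rotation=[
    [0,0,0],
    [0,0,0],
    [0,0,0],
    [0,0,0],
    [0,0,0],
    [0,0,0],
    [0,0,0],
    [0,0,0],
    [0,0,0],
  ],
)

```text
time: 51.9
tool_pos: [0.5227, -0.1312, 0.1925]
tcp_rot: [-2.422, -2.001, 0.0]
wrist_force: [-0.1, -0.2, -1.0]
width: 0.999
grip_force: 0.0
```

```bash
python3 - <<'E'
from h import *
r=locate(['wrist'],{'block5':(*(STOP+Y*.225),.006,1.38),'keeper':(*(STOP+Y*.284-X*.002),.006,1.38)})
print(*[intray(v) for v in r.values()])
save(read_camera('wrist'),'w9.png')
k=r['keeper'];goto([k[0],k[1],.018],-.19)
E
```

```text
block5 [ 0.5212 -0.1319  1.3846] 0.967 
keeper [ 0.5321 -0.0742  1.3938] 0.975 
[-0.003   0.2246  0.0038] [-0.0032  0.2833  0.013 ]
t 52.1 pos [ 0.5242 -0.1316  0.1927] travel tool units [ 1.16  -0.075  3.493] tool z [ 0.004 -0.001 -1.   ]
yaw now -0.19 turn about tool z, in units of 6deg: 0.0 alt -30.0 q6 -0.102
```

View pics/w9.png

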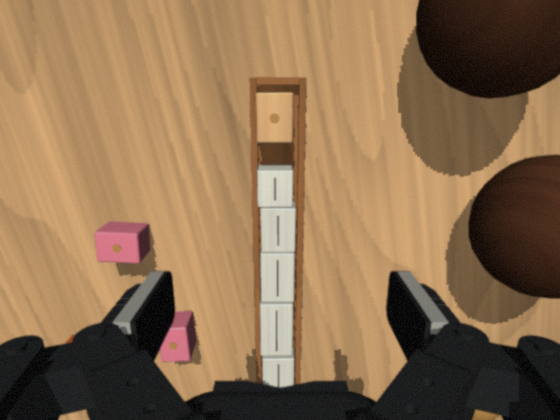

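All five blocks are in the row, with block5 at (275,187) touching block4. The keeper is at (275,117). I'll grip it and slide it home.

>>> apply_moves(
  fingers=[1,1,1,1,1,1,0,0,0,0,0,0],
  travel=[
    [0.58,-0.03,0],
    [0.58,-0.03,0],
    [0,0,0.9],
    [0,0,0.9],
    [0,0,0.9],
    [0,0,0.8],
    [0,0,0],
    [0,0,0],
    [0,0,0],
    [0,0,0],
    [0,0,0],
    [0,0,0],
  ],
  rotation=[
    [0,0,0],
    [0,0,0],
    [0,0,0],
    [0,0,0],
    [0,0,0],
    [0,0,0],
    [0,0,0],
    [0,0,0],
    [0,0,0],
    [0,0,0],
    [0,0,0],
    [0,0,0],
  ],
)

```text
time: 53.3
tool_pos: [0.5337, -0.0741, 0.0185]
tcp_rot: [2.418, 1.999, 0.006]
wrist_force: [0.9, -0.8, 7.3]
width: 0.34
grip_force: 38.8
```

>>> apply_moves(
  fingers=[0,0,0,0,0,0,0,0,0],
  travel=[
    [0,0,-0.08],
    [-0.1,0,0],
    [-0.1,0,0],
    [-0.1,0,0],
    [-0.08,0,0],
    [-0.05,0,0],
    [-0.05,0,0],
    [-0.05,0,0],
    [0,0,0],
  ],
  rotation=[
    [0,0,0],
    [0,0,0],
    [0,0,0],
    [0,0,0],
    [0,0,0],
    [0,0,0],
    [0,0,0],
    [0,0,0],
    [0,0,0],
  ],
)

```text
time: 54.2
tool_pos: [0.5292, -0.0969, 0.0212]
tcp_rot: [2.423, 1.998, 0.012]
wrist_force: [8.4, 14.0, -0.0]
width: 0.34
grip_force: 38.0
```

>>> apply_moves(
  fingers=[0,0,0,1,1,1,1,1,1,1],
  travel=[
    [0.05,0,0.06],
    [0,0,0],
    [0,0,0],
    [0,0,0],
    [0,0,0],
    [0,0,0],
    [0,0,-0.8],
    [0,0,-0.9],
    [0,0,-0.9],
    [0,0,-0.9],
  ],
  rotation=[
    [0,0,0],
    [0,0,0],
    [0,0,0],
    [0,0,0],
    [0,0,0],
    [0,0,0],
    [0,0,0],
    [0,0,0],
    [0,0,0],
    [0,0,0],
  ],
)

```text
time: 55.2
tool_pos: [0.5254, -0.0971, 0.1928]
tcp_rot: [-2.421, -2.0, 0.002]
wrist_force: [0.4, -0.7, -0.5]
width: 0.998
grip_force: 0.0
```

```bash
python3 - <<'E'
from h import *
r=locate(['wrist'],{'block4':(*(STOP+Y*.189),.006,1.38),'block5':(*(STOP+Y*.2246),.006,1.38),'keeper':(*(STOP+Y*.261-X*.002),.006,1.38)})
print(*[intray(v) for v in r.values()])
a=read_camera('wrist')['image'][:,:,::-1][60:420,200:360]
b=read_camera('scene')['image'][:,:,::-1][200:300,140:320]
cv2.imwrite('pics/f.png',np.hstack([cv2.resize(a,None,fx=1.6,fy=1.6),cv2.resize(b,(530,576),interpolation=cv2.INTER_CUBIC)]))
E
```

```text
block4 [ 0.5151 -0.1731  1.3207] 0.737 
block5 [ 0.5203 -0.1374  1.3717] 0.734 
keeper [ 0.5278 -0.0966  1.3771] 0.966 
[-0.0012  0.183  -0.0601] [-0.0029  0.219  -0.0091] [-0.0032  0.2605 -0.0037]
```

View pics/f.png

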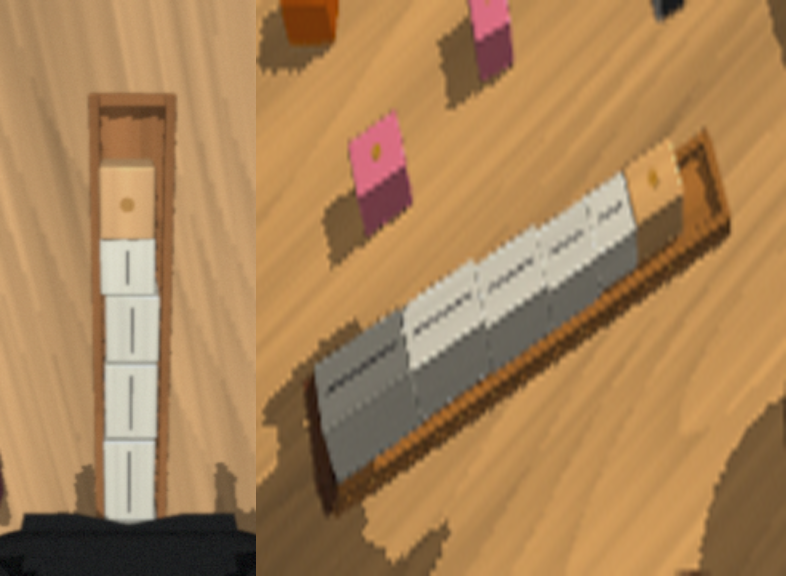

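The row is tight from the stop to the keeper, with every piece flat in the channel. The weak block4 and block5 fits come from partly hidden masks, and the picture shows no gaps.

```bash
python3 -c "
from workcell import *
print(finish_job())"
```

```text
the job is handed in; nothing more can be done
None
```

I packed all five blocks in falling length tight against the end stop, closed the row with the keeper, and handed the job in; the hand-in returned no verdict, but the last pictures show no gaps.

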